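Weigh and log a market order of cheese tubs

ROBOT

A 6-joint arm with a two-finger parallel gripper is mounted at the origin on the work surface. World frame = base frame: x ahead of the robot, y to its left, z up, the work surface at z = 0. Lengths are in mm, angles in rad, forces in N, time in s.
With the tool pointing down it reaches from about 250 to 775 mm from the base axis. Payload 4 kg.
Tool frame: the origin (TCP) lies midway between the tips of the shut fingers; the grasp point (between the pads) lies 19 mm behind it; x points along the fingers, z is the direction in which the jaws open and shut, and the axes are right-handed (so a half turn about x gives the same grasp; the last joint's range is limited). The gripper opens to 94 mm and grips with 3 to 60 N. Pads are 16 mm wide; open, the fingers measure 119 mm over their backs; the gripper's body (75 mm by 177 mm) begins 78 mm behind the grasp point.
Start: joints at [1.247, 0.087, 1.371, -0, 1.684, -0.103], TCP at [120.464, 536.664, 205.506] pointing down, gripper open.
Joint ranges: [-3.1, 3.1], [-0.76, 2.03], [0.27, 2.55], [-1.08, 4.22], [0.17, 2.65], [-2.57, 2.57]. Speed limits (rad/s): [2.79, 2.79, 3.14, 3.14, 3.14, 3.14].

INTERFACE

Orientations are given as a unit quaternion [w, x, y, z].
In Python, from cell import ctrl gives the robot as it stands.
- The arm moves only by the tool drive_tool, never from a script. Its argument "steps" is text: rows parted by semicolons, each of 7 numbers parted by spaces: the shift along the tool's x, y, z in cm, then the turn, a rotation vector about the tool's x, y, z in rad, then the opening in per cent of the stroke, from 0 (shut) to 100 (fully open). In form: tx ty tz ax ay az jaw; .... A call has exactly 5 rows; each row shifts and turns the commanded pose from where the row before left it, along the tool's axes as they then stand; what a row does not reach is not made up. A row lasts 1/8 s, in which the tool goes at most 62.5 mm and 10.7 degrees, less where a joint would pass 70% of its speed; a pose out of reach is approached as far as the arm can. A call with a gripper value outside its range is refused whole. The fingers move at their own pace and stop on an object; "force" is the grip in N (left out, the last holds). Time passes only in rows, so rows that do not move let the fingers close, or fill a call up. It gives the time, the measured TCP pose, the force and the opening at its end, in the units of the state.
- ctrl.observe(): the state, without advancing time (a new reading comes with each control period).
- ctrl.camera(name): name is "scene" or "side" or "wrist"; returns a dict with "frame" (480x640x3 uint8, blue, green, red), "range_z" (480x640 float32, mm along the optical axis (not along the pixel's ray), 0 where there is no reading), "mtx" (3x3 intrinsics, pixels), "eye" and "attitude" of the camera in the world; the wrist camera has in their place "mount" (4x4, takes a point from camera to tool coordinates, whose origin is the TCP and whose axes are the tool frame's). Camera axes: x right, y up, looking along -z (the intrinsics and any distortion apply to the point x, -y, -z); pixel columns grow to the right and rows downward; lengths in mm; the calibration is good to about 2 mm. A picture is of the moment at which its call begins: read the wrist's pose just before it.
- ctrl.job_done(): hands the job in, once; it reports no verdict.
The state is a dict: "t": time; "joints": joint angles; "dq": joint speeds; "joint_efforts": joint torques, N m; "tcp_pos": TCP position; "tool_rot": TCP orientation; "contact_force": force on the tool from outside, world axes, zero at the start; "moment": the same for the moment, N m; "grip_width": finger opening in mm.
Only numpy, scipy, OpenCV 4.12 (cv2) and the standard library are available. Lean on these libraries where they do the work, as an engineer would, in place of code of your own. Each camera call takes 0.05 s, during which the arm holds its last target.

TASK

Weigh the customer's order: with the scale's beam arrested by its red-knobbed lever, stand all the blue-lidded cheese tubs side by side on the weighing pan, then release the arrest fully and, when the beam has settled, squeeze the scanner's orange trigger fully home to log the weight, hold it a moment and let it spring back. Then re-arrest the beam fully and move all the tubs, upright and side by side, into the wooden crate. Handle the thin tubs gently (grip them with no more than about 35 N), touch the tubs on the pan only while the beam is arrested, pull the trigger only with the beam released, and leave everything else on the stall where it is.

Things in the scene. Friction and masses are not known exactly. Their poses are not given: they have to be found in the camera images.
- tub0: white square plastic tub of fresh cheese with a blue lid, 62 x 62 mm, 50 mm tall, about 0.2 kg, thin-walled (dents at 50 N a finger); origin at the centre of its underside, z up through the lid, x and y square to its sides. Either two or all three tubs are there in a given run
- tub1: white square plastic tub of fresh cheese with a blue lid, 62 x 62 mm, 50 mm tall, about 0.2 kg, thin-walled (dents at 50 N a finger); origin at the centre of its underside, z up through the lid, x and y square to its sides. Either two or all three tubs are there in a given run
- tub2: white square plastic tub of fresh cheese with a blue lid, 62 x 62 mm, 50 mm tall, about 0.2 kg, thin-walled (dents at 50 N a finger); origin at the centre of its underside, z up through the lid, x and y square to its sides. Either two or all three tubs are there in a given run
- scale: green base of the counter beam scale, 120 mm (x) by 460 mm (y, from -195 to +265 mm) by 34 mm high, fixed; origin under the beam's pivot, on the table. +y runs along the beam towards the weighing pan, -x is its front. The brass counterpoise (52 mm wide, its top 103 mm above the table) sits on the beam at y = -145 mm
- pan_top (a point): centre of the top face of the flat steel weighing pan, inside 176 mm (x) by 248 mm (y), with a lip 12 mm high and 4 mm thick all round; 115 mm above the table while the beam is up, at scale x = 0, y = +150 mm. Axes as the scale; the pan stays level as it sinks
- beam (a joint): angle of the scale's beam: 0 = up and level (where it also stays with an empty pan), grows as the loaded pan sinks on its spring, to 0.16 at most (24 mm lower); two or three tubs on the pan bring it to 0.04 or more once released
- arrest (a joint): arrest lever: 0 = arrested (hard stop, its finger holds the beam up), 0.9 = fully released (hard stop). It pivots about a line along scale y at scale x = -35 mm, z = 88 mm, y = -100 mm; knob 110 mm from it. At 0 it leans 0.45 rad to scale +x, at 0.9 it leans 0.45 rad to -x (pull to the front to release). Stays where left; up to 10 N at the knob
- arrest_knob (a point): centre of the lever's red knob, a cylinder 24 mm across and 30 mm long, lying along scale y; it stands 170 to 200 mm above the table
- scanner: grey scanner gun, fixed, lying on its side in a stand (base 120 x 100 mm); origin under the stand's post on the table. Its head (70 mm x by 120 mm y, top 110 mm above the table) aims along +y at the scale; its black grip points along -x from the head
- grip_mid (a point): centre of the scanner's black grip, 85 mm above the table: a bar along scanner x that reaches from 60 mm to the front (-x) of this point to the head 60 mm behind it, 26 mm wide (y), 34 mm high (z). Axes as the scanner
- trigger (a joint): angle of the sprung orange trigger: 0 = released (it springs back), 0.30 = squeezed fully home against the grip; about 6 N at the pad holds it home. It hinges about an upright line at grip_mid +50 mm x, +18 mm y
- trigger_pad (a point): outer face of the orange trigger blade (62 mm long, 22 mm high, 10 mm thick) on the +y side of the grip, at the place to press, 50 mm from its hinge; released, its face there stands 52 mm from the far (-y) face of the grip, squeezed home 37 mm
- crate_floor (a point): centre of the inner floor of the customer's wooden crate, 6 mm above the table; the crate is fixed, open at the top, inside 258 mm (x) by 153 mm (y), walls 6 mm thick with their rim 45 mm above the table; x along its length
- pesto_pot: round green glass pot, 58 mm across, 46 mm tall, standing among the tubs, not part of the order; origin at the centre of its underside
- cheese_a: round cheese 116 mm across, 50 mm tall; bystander
- cheese_b: round yellow cheese 116 mm across, 50 mm tall; bystander
- honey_jar: amber honey jar, 64 mm across, 85 mm tall; bystander
- coin_dish: blue coin dish, 100 mm across, 30 mm tall; bystander
- spoon: wooden-handled spoon lying on the table; bystander
Not all that is in view belongs to the job. Leave any black or pink look-alike of the tub2 alone.

How it is judged:
By the outcome, as a careful person would: the job done as asked, in the order asked, and still so for the second after the job is handed in, with the robot touching nothing.
Of tub0, tub1, tub2 only 2 to 3 are there at a start; the rules pass over those that are not, and their reading is None.
At some moment in a run one of tub0, tub1, tub2 may be knocked a few centimetres aside while the robot is not near it.
It also fails if it takes over 210 s, if anything falls off the work surface, if the arm or the gripper's body presses on something with over 40 N, if the wrist force passes 120 N, or if a joint passes its speed limit or range.

## Working session

There is one attempt and no reset: what is moved stays moved. The work goes in short steps, Python scripts to look and compute and a tool call to move; the robot and the scene stay as the last step left them, time stands still between calls to the robot, and variables do not carry over. Pictures are saved under pics/ and viewed, and the job is handed in when it is done.

Besides the shell and the picture viewer there is one more tool, called after "Emit:" as name(argument=value, ...), one argument or row to a line, values as JSON. drive_tool: Moves the arm, as the interface text tells. Its arguments: {"type":"object","properties":{"steps":{"type":"string"},"force":{"type":"number"}},"required":["steps"]}

```bash
ls; mkdir -p pics
cat > h.py <<'E'
from cell import ctrl
import numpy as np, cv2
from scipy.spatial.transform import Rotation as R
def rot(q): return R.from_quat([q[1],q[2],q[3],q[0]]).as_matrix()
def cam(n):
    s=ctrl.observe(); c=ctrl.camera(n)
    if n=='wrist':
        T=np.eye(4);T[:3,:3]=rot(s['tool_rot']);T[:3,3]=s['tcp_pos']
        M=T@np.array(c['mount']); c['Rm']=M[:3,:3]; c['o']=M[:3,3]
    else:
        a=np.array(c['attitude']); c['Rm']=rot(a) if a.size==4 else a.reshape(3,3); c['o']=np.array(c['eye'])
    return c
def cloud(c):
    z=c['range_z'].astype(float); K=np.array(c['mtx']); v,u=np.mgrid[:480,:640]
    p=np.stack([(u-K[0,2])/K[0,0]*z,-(v-K[1,2])/K[1,1]*z,-z],-1)
    P=p@c['Rm'].T+c['o']; P[z==0]=np.nan; return P
def ray(c,u,v,h):
    K=np.array(c['mtx']); d=c['Rm']@np.array([(u-K[0,2])/K[0,0],-(v-K[1,2])/K[1,1],-1]); return c['o']+d*(h-c['o'][2])/d[2]
E
python3 - <<'E'
from h import *
print(ctrl.observe())
for n in ['scene','side','wrist']:
    c=cam(n); cv2.imwrite(f'pics/{n}0.png',c['frame']); print(n,[ (k,c[k]) for k in c if k not in('frame','range_z')])
    np.savez(f'{n}0.npz',**{k:c[k] for k in ('frame','range_z','mtx','Rm','o')})
E
```

```text
pics
{'t': 0.0, 'joints': array([ 1.24687425e+00,  8.79187821e-02,  1.37222893e+00, -6.56631531e-07,
        1.68358744e+00, -1.03088941e-01]), 'dq': array([ 3.54412406e-04,  1.18138004e-03, -2.04281604e-03,  8.83200654e-05,
       -1.36875187e-03, -1.10014043e-03]), 'joint_efforts': array([-8.26340183e-04, -3.40180600e+01, -3.02429008e+01,  7.17448932e-02,
        3.28819093e-02, -1.84517858e-04]), 'tcp_pos': array([120.29929728, 536.12861616, 204.3368171 ]), 'tool_rot': array([ 0.55141418, -0.44226886,  0.55268784,  0.44144853]), 'contact_force': array([-0.02648826,  0.27617964, -0.64197021]), 'moment': array([-0.00387565, -0.0454575 , -0.00483322]), 'grip_width': 93.61530181499559}
scene [('mtx', array([[601.07585014,   0.        , 325.21737479],
       [  0.        , 601.07585014, 237.04363212],
       [  0.        ,   0.        ,   1.        ]])), ('eye', array([ 973.64916248, -847.03226444, 1186.96365325])), ('attitude', array([0.90356517, 0.35800734, 0.08140823, 0.22084707])), ('Rm', array([[ 0.88919854, -0.34080995,  0.30524503],
       [ 0.45738893,  0.64611464, -0.61100838]
[... 666 characters left out ...]
,   0.        , 320.92002942],
       [  0.        , 364.15570911, 244.04026961],
       [  0.        ,   0.        ,   1.        ]])), ('mount', array([[-5.87221246e-04,  2.83358110e-01, -9.59013992e-01,
        -1.80256873e+02],
       [ 6.85850763e-04,  9.59014046e-01,  2.83357706e-01,
         8.26637965e+01],
       [ 9.99999592e-01, -4.91346813e-04, -7.57494799e-04,
        -3.97358468e-01],
       [ 0.00000000e+00,  0.00000000e+00,  0.00000000e+00,
         1.00000000e+00]])), ('Rm', array([[ 0.21835885, -0.9360206 , -0.27601603],
       [ 0.97586765,  0.20905981,  0.06305812],
       [-0.00131984, -0.28312441,  0.95908228]])), ('o', array([ 39.66283031, 554.24198903, 384.72784562]))]
```

View pics/scene0.png

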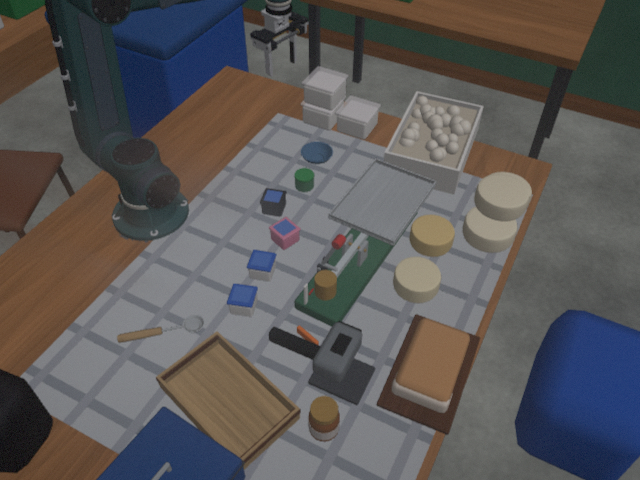

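View pics/side0.png

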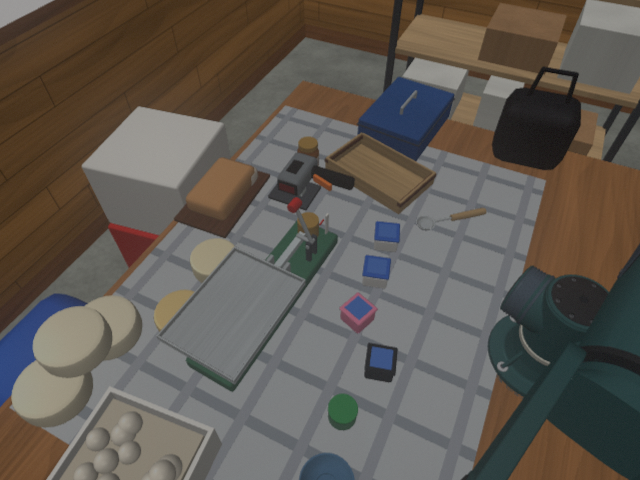

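View pics/wrist0.png

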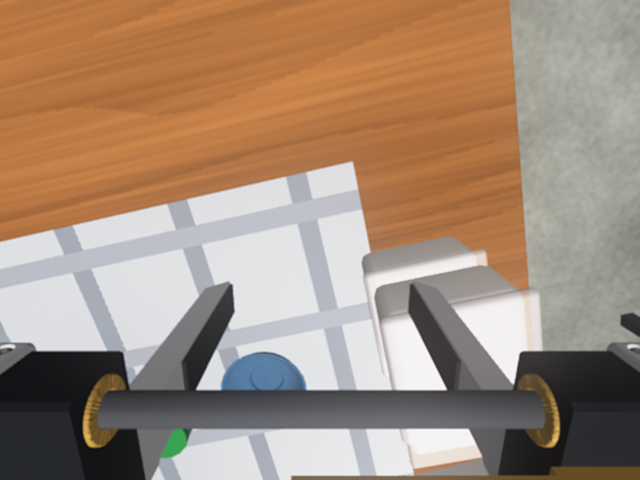

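Scene: the two order tubs are at scene (262,263) and (242,297), which is side (377,268) and (388,232). There are also pink and black look-alikes, with blue tops. No third white tub is visible. Next I'll measure.

```bash
cat >> h.py <<'E'
def load(n):
    d=np.load(n+'.npz'); return {k:d[k] for k in d}
def comps(m,amin=40):
    n,l,s,ce=cv2.connectedComponentsWithStats(m.astype(np.uint8),connectivity=4)
    return [(l==i,ce[i],s[i]) for i in range(1,n) if s[i,4]>=amin]
def rect(P):
    return cv2.minAreaRect(P[:,:2].astype(np.float32))
E
python3 - <<'E'
from h import *
for n in ['scene0','side0']:
    c=load(n); P=cloud(c); hsv=cv2.cvtColor(c['frame'],cv2.COLOR_BGR2HSV).astype(int)
    H,S,V=hsv[...,0],hsv[...,1],hsv[...,2]
    masks=dict(blue=(H>105)&(H<125)&(S>120)&(V>90),red=((H<6)|(H>174))&(S>150)&(V>80),orange=(H>6)&(H<14)&(S>190),green=(H>60)&(H<90)&(S>60)&(V<140))
    print(n)
    for k,m in masks.items():
        for mm,ce,s in comps(m&np.isfinite(P[...,0])):
            p=P[mm]; print(k,ce.round(0),s[4],np.median(p,0).round(0),'zr',np.percentile(p[:,2],[5,95]).round(0),'rect',[np.round(x,1) for x in rect(p)], 'ray50',ray(c,*ce,50)[:2].round(0) if k=='blue' else '')
E
```

```text
scene0
blue [170.  21.] 2743 [-407.  677.  155.] zr [149. 160.] rect [array([-448.4,  738.6]), array([406.3, 268.3]), np.float64(89.0)] ray50 [-559.  843.]
blue [207.  57.] 3907 [-345.  773.   -7.] zr [-107.   76.] rect [array([-338.2,  782.8]), array([492.8,  53.5]), np.float64(87.8)] ray50 [-280.  693.]
blue [261. 260.] 432 [393. -40.  48.] zr [44. 52.] rect [array([391.5, -37.5]), array([61.7, 68.8]), np.float64(19.6)] ray50 [393. -41.]
blue [242. 295.] 506 [ 408. -155.   48.] zr [44. 52.] rect [array([ 407.7, -152.9]), array([60.5, 64.4]), np.float64(18.8)] ray50 [ 410. -156.]
blue [598. 381.] 10241 [1294.  331. -401.] zr [-435. -391.] rect [array([1304.5,  393.7]), array([289. , 432.5]), np.float64(1.7)] ray50 [1203.    2.]
blue [174. 453.] 5254 [ 507. -546.   88.] zr [85. 92.] rect [array([ 529.1, -578.1]), array([170.7, 196.7]), np.float64(84.1)] ray50 [ 501. -541.]
green [19.  7.] 613 [-1174.   655.    33.] zr [ 7. 71.] rect [array([-723.3,  334.8]), array([ 177.7, 1263.7]), np.float64(52.8)] ray50 
green [255.   4.] 184 [-1116.  2281.  -621.] zr [-658. -585.] rect [array([-7
[... 2063 characters left out ...]
9.7]), array([29.8, 16.1]), np.float64(83.0)] ray50 
red [131. 231.] 259 [1414. -145. -452.] zr [-461. -445.] rect [array([1405.6, -145.3]), array([219.9,  23.8]), np.float64(8.0)] ray50 
green [285. 242.] 296 [623. -17.  34.] zr [31. 37.] rect [array([622.2, -23.7]), array([133.5,  23.3]), np.float64(87.3)] ray50 
green [311. 255.] 912 [542.  -3.  34.] zr [31. 37.] rect [array([551.9, -21. ]), array([156.4,  65.3]), np.float64(86.4)] ray50 
green [209. 372.] 188 [596. 351.  32.] zr [29. 35.] rect [array([598.5, 350.8]), array([  7.1, 114.5]), np.float64(86.5)] ray50 
green [342. 409.] 769 [322. 305.  46.] zr [33. 48.] rect [array([323.3, 302.9]), array([55.2, 55.6]), np.float64(72.8)] ray50
```

Run:
```python
from h import *
for n in ['scene0','side0']:
    c=load(n); P=cloud(c); hsv=cv2.cvtColor(c['frame'],cv2.COLOR_BGR2HSV).astype(int)
    H,S,V=hsv[...,0],hsv[...,1],hsv[...,2]
    X,Y,Z=P[...,0],P[...,1],P[...,2]
    def show(k,m,a=40):
        for mm,ce,s in comps(m,a):
            p=P[mm]; print(k,ce.round(0),s[4],np.median(p,0).round(0),'zr',np.percentile(p[:,2],[5,95]).round(0),'rect',[np.round(x,1) for x in rect(p)])
    print(n)
    show('crate rim',(X>350)&(X<700)&(Y<-190)&(Y>-600)&(Z>36)&(Z<52)&(H<25)&(S>60),150)
    show('crate floor',(X>300)&(X<700)&(Y<-190)&(Y>-600)&(Z>0)&(Z<14)&(H<25)&(S>60),150)
    show('pan floor',(X>450)&(X<760)&(Y>80)&(Y<420)&(Z>108)&(Z<121)&(S<60),150)
    show('pan rim',(X>450)&(X<760)&(Y>80)&(Y<420)&(Z>121)&(Z<132)&(S<60),60)
    show('scanner top',(X>400)&(X<800)&(Y<-100)&(Y>-400)&(Z>104)&(Z<116),60)
    show('grip top',(X>400)&(X<640)&(Y<-100)&(Y>-400)&(Z>92)&(Z<106)&(V<70),40)
    show('orange',(X>400)&(X<700)&(Y<-50)&(Y>-400)&(Z>60)&(H<16)&(S>150),20)
    show('stand',(X>500)&(X<760)&(Y<-100)&(Y>-400)&(Z>6)&(Z<25)&(S<60)&(V<110),60)
```

```text
scene0
crate rim [229. 395.] 1538 [ 517. -384.   42.] zr [37. 46.] rect [array([ 516.3, -383.1]), array([166.6, 276.6]), np.float64(72.9)]
crate floor [228. 399.] 6832 [ 514. -378.    4.] zr [1. 9.] rect [array([ 507.6, -374.8]), array([148.6, 245.7]), np.float64(73.4)]
pan floor [383. 200.] 4275 [598. 239. 113.] zr [109. 117.] rect [array([596.5, 243.8]), array([253.9, 177.5]), np.float64(86.1)]
pan floor [362. 231.] 221 [594. 111. 115.] zr [109. 120.] rect [array([592.3, 111.1]), array([ 12.1, 182.6]), np.float64(88.1)]
pan rim [376. 166.] 85 [519. 363. 124.] zr [121. 128.] rect [array([526.7, 336.1]), array([112.2,  48.7]), np.float64(53.8)]
pan rim [404. 226.] 98 [685. 164. 124.] zr [122. 128.] rect [array([681.4, 178.5]), array([156. ,  13.7]), np.float64(86.8)]
pan rim [341. 219.] 64 [538. 116. 124.] zr [121. 128.] rect [array([536.6, 116.5]), array([14.5, 75.9]), np.float64(78.6)]
scanner top [338. 347.] 1266 [ 690. -214.  108.] zr [105. 112.] rect [array([ 689.6, -210.1]), array([ 65.5, 114.5]), np.float64(0.8)]
grip top [291. 340.] 484 [ 592. -238.   99.] zr [ 94. 103.] rect
[... 1169 characters left out ...]
508.2, 273.3]), array([229.6,  67.8]), np.float64(68.7)]
pan rim [231. 312.] 1151 [590. 259. 126.] zr [122. 129.] rect [array([593.7, 239.5]), array([257.6, 186.4]), np.float64(86.4)]
scanner top [297. 168.] 714 [ 682. -201.  110.] zr [106. 113.] rect [array([ 684.4, -207.6]), array([ 67.4, 119. ]), np.float64(1.9)]
grip top [335. 175.] 324 [ 585. -227.  100.] zr [ 94. 104.] rect [array([ 587.5, -231.4]), array([105.2,  28.8]), np.float64(4.2)]
orange [322. 181.] 122 [ 609. -202.   93.] zr [81. 97.] rect [array([ 610.9, -202.3]), array([11.5, 60.7]), np.float64(73.2)]
stand [296. 194.] 572 [ 672. -193.   12.] zr [ 8. 15.] rect [array([ 700.3, -213.2]), array([122.4, 104.6]), np.float64(2.0)]
```

```bash
cat >> h.py <<'E'
def state():
    s=ctrl.observe(); Rm=rot(s['tool_rot']); p=np.array(s['tcp_pos'])
    print('t',round(s['t'],2),'tcp',p.round(1),'jawyaw',np.degrees(np.arctan2(Rm[1,2],Rm[0,2])).round(1),'x',Rm[:,0].round(3),'y',Rm[:,1].round(3),'q',np.round(s['joints'],2),'F',np.round(s['contact_force'],1),'M',np.round(s['moment'],2),'w',round(s['grip_width'],1))
    return s,Rm,p
def goto(tgt,yaw=None):
    """print tool-frame shift (cm) and rotvec needed to reach tgt with x down, tool z at yaw deg"""
    s,Rm,p=state()
    d=Rm.T@(np.array(tgt)-p)/10
    print('shift tool cm',d.round(2))
    if yaw is not None:
        a=np.radians(yaw); z=np.array([np.cos(a),np.sin(a),0]); x=np.array([0,0,-1.]); y=np.cross(z,x)
        G=np.stack([x,y,z],1); rv=R.from_matrix(Rm.T@G).as_rotvec(); print('rotvec',rv.round(3),'; after-turn-frame shift cm',(G.T@(np.array(tgt)-p)/10).round(2))
E
python3 - <<'E'
from h import *
goto([390,-38,250],17)
goto([390,-38,250],-73)
E
```

```text
t 0.15 tcp [120.3 536.2 204.6] jawyaw 77.4 x [-0.001 -0.002 -1.   ] y [-0.976  0.219  0.   ] q [ 1.25  0.09  1.37 -0.    1.68 -0.1 ] F [-0.6 -0.4 -0.8] M [-0.04  0.03  0.05] w 93.7
shift tool cm [ -4.46 -38.89 -50.13]
rotvec [ 1.053e+00 -2.000e-03  1.000e-03] ; after-turn-frame shift cm [ -4.54 -62.8    9.  ]
t 0.15 tcp [120.3 536.2 204.6] jawyaw 77.4 x [-0.001 -0.002 -1.   ] y [-0.976  0.219  0.   ] q [ 1.25  0.09  1.37 -0.    1.68 -0.1 ] F [-0.6 -0.4 -0.8] M [-0.04  0.03  0.05] w 93.7
shift tool cm [ -4.46 -38.89 -50.13]
rotvec [ 2.624e+00 -1.000e-03  2.000e-03] ; after-turn-frame shift cm [-4.54  9.   62.8 ]
```

Emit:
drive_tool(
  steps="-0.4 -4.3 -5.5 0 0 0 100; -0.4 -4.3 -5.5 0 0 0 100; -0.4 -4.3 -5.5 0 0 0 100; -0.4 -4.3 -5.5 0 0 0 100; -0.4 -4.3 -5.5 0 0 0 100",
  force=20,
)

```text
t: 0.78
tcp_pos: [254.4, 252.9, 223.2]
tool_rot: [0.552, -0.442, 0.552, 0.442]
contact_force: [1.0, -0.5, -0.6]
grip_width: 94.0
```

Emit:
drive_tool(
  steps="-0.4 -4.3 -5.5 0.17 0 0 100; 0 0 0 0.17 0 0 100; 0 0 0 0.17 0 0 100; 0 0 0 0.17 0 0 100; 0 0 0 0.17 0 0 100",
)

```text
t: 1.4
tcp_pos: [280.7, 198.1, 226.6]
tool_rot: [0.685, -0.173, 0.686, 0.173]
contact_force: [-0.6, 0.8, 0.8]
grip_width: 93.9
```

Run:
```python
from h import *
goto([390,-38,250],17)
```

```text
t 1.4 tcp [280.7 198.1 226.6] jawyaw 28.3 x [-0. -0. -1.] y [-0.474  0.88   0.   ] q [ 0.45 -0.39  1.74  0.    1.79 -0.04] F [-0.6  0.8  0.8] M [-0.08  0.07 -0.02] w 93.9
shift tool cm [ -2.34 -25.97  -1.57]
rotvec [ 0.197 -0.    -0.   ] ; after-turn-frame shift cm [ -2.34 -25.78   3.55]
```

Emit:
drive_tool(
  steps="-0.5 0 0 0.1 0 0 100; -0.5 0 0 0.1 0 0 100; -0.5 -5 0.7 0 0 0 100; -0.4 -5 0.7 0 0 0 100; -0.4 -5 0.7 0 0 0 100",
)

```text
t: 2.02
tcp_pos: [345.5, 60.1, 249.9]
tool_rot: [0.699, -0.106, 0.699, 0.106]
contact_force: [0.5, 0.5, 0.2]
grip_width: 93.8
```

Emit:
drive_tool(
  steps="0 -5.4 0.7 0 0 0 100; 0 -5.4 0.7 0 0 0 100; 0 0 0 0 0 0 100; 0 0 0 0 0 0 100; 0 0 0 0 0 0 100",
)

```text
t: 2.65
tcp_pos: [390.2, -36.6, 250.0]
tool_rot: [0.699, -0.106, 0.699, 0.107]
contact_force: [0.3, -0.1, 0.2]
grip_width: 94.1
```

Run:
```python
from h import *
goto([390,-38,250],17)
c=cam('wrist'); cv2.imwrite('pics/w1.png',c['frame']); np.savez('w1.npz',**{k:c[k] for k in ('frame','range_z','mtx','Rm','o')})
```

```text
t 2.65 tcp [390.2 -36.6 250. ] jawyaw 17.3 x [ 0.  0. -1.] y [-0.298  0.955  0.   ] q [-0.24 -0.27  1.62  0.    1.8  -0.54] F [ 0.3 -0.1  0.2] M [-0.06  0.02 -0.04] w 94.1
shift tool cm [ 0.   -0.13 -0.06]
rotvec [ 0.005  0.    -0.   ] ; after-turn-frame shift cm [ 0.   -0.13 -0.06]
```

View pics/w1.png

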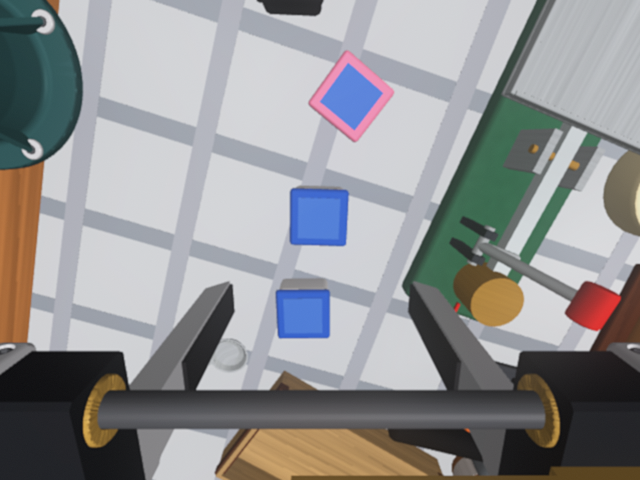

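Wrist view: the tubs are at (319,217) and (303,313), the pink look-alike at (351,96), the red knob at (593,305) and the brass counterpoise at (490,293).

```bash
cat >> h.py <<'E'
def tubs(c,zmin=30,zmax=200,h=50):
    P=cloud(c); hsv=cv2.cvtColor(c['frame'],cv2.COLOR_BGR2HSV).astype(int)
    H,S,V=hsv[...,0],hsv[...,1],hsv[...,2]
    m=(H>105)&(H<125)&(S>120)&(V>90)&(P[...,2]>zmin)&(P[...,2]<zmax)&(P[...,0]>200)&(P[...,0]<760)
    out=[]
    for mm,ce,s in comps(m,200):
        p=P[mm]; z=np.median(p[:,2])
        cs,_=cv2.findContours(mm.astype(np.uint8),cv2.RETR_EXTERNAL,cv2.CHAIN_APPROX_NONE)
        k=max(cs,key=cv2.contourArea)[:,0]
        Q=np.array([ray(c,u,v,z if h is None else h) for u,v in k]); Q=Q[np.isfinite(Q).all(1)]
        r=rect(Q); print('px',ce.round(0),'medz',z.round(1),'rayrect',[np.round(x,1) for x in r],'depthrect',[np.round(x,1) for x in rect(p)]); out.append(r)
    return out
E
python3 - <<'E'
from h import *
c=load('w1'); tubs(c)
P=cloud(c); hsv=cv2.cvtColor(c['frame'],cv2.COLOR_BGR2HSV).astype(int)
H,S,V=hsv[...,0],hsv[...,1],hsv[...,2]
for mm,ce,s in comps(((H<6)|(H>174))&(S>150)&(V>80)): p=P[mm]; print('red',ce,np.median(p,0),np.percentile(p[:,2],[2,98]),p.min(0),p.max(0))
E
```

```text
px [351.  96.] medz 52.0 rayrect [array([382.7,  86.3]), array([42.3, 42.1]), np.float64(69.4)] depthrect [array([382.6,  86.1]), array([42.2, 42. ]), np.float64(69.6)]
px [318. 217.] medz 51.5 rayrect [array([387.8, -37.4]), array([60.3, 60.4]), np.float64(15.8)] depthrect [array([387.9, -37.6]), array([60.5, 60.3]), np.float64(15.6)]
px [303. 313.] medz 51.4 rayrect [array([ 403.9, -151.6]), array([59.5, 59.9]), np.float64(17.3)] depthrect [array([ 404. , -151.9]), array([59.3, 60.6]), np.float64(17.5)]
red [595.36129032 307.43082437] [nan nan nan] [nan nan] [nan nan nan] [nan nan nan]
```

Emit:
drive_tool(
  steps="5 0 -0.23 0.024 0 0 100; 5 0 0 0 0 0 100; 5 0 0 0 0 0 100; 5 0 0 0 0 0 100; 3 0 0 0 0 0 100",
  force=20,
)

```text
t: 3.32
tcp_pos: [386.6, -36.9, 17.6]
tool_rot: [0.699, -0.098, 0.701, 0.099]
contact_force: [-0.0, -0.7, -0.3]
grip_width: 94.3
```

Emit:
drive_tool(
  steps="0.8 0 0 0 0 0 100; 0 0 0 0 0 0 60; 0 0 0 0 0 0 55; 0 0 0 0 0 0 55; 0 0 0 0 0 0 55",
)

```text
t: 3.95
tcp_pos: [388.9, -38.8, 13.0]
tool_rot: [0.701, -0.098, 0.7, 0.097]
contact_force: [-1.4, 0.1, 4.7]
grip_width: 62.0
```

Run:
```python
from h import *
goto([388,-37.3,12],16)
```

```text
t 3.95 tcp [388.9 -38.8  13. ] jawyaw 15.8 x [ 0.001 -0.001 -1.   ] y [-0.273  0.962 -0.001] q [-0.24 -0.15  2.   -0.    1.29 -0.52] F [-1.4  0.1  4.7] M [-0.15  0.38  0.05] w 62.0
shift tool cm [ 0.1   0.17 -0.04]
rotvec [-0.003  0.001  0.001] ; after-turn-frame shift cm [ 0.1   0.17 -0.04]
```

Emit:
drive_tool(
  steps="-4.5 0 0 0 0 0 50; -4.5 0 0 0 0 0 50; -4.5 0 0 0 0 0 50; -4.5 0 0 0.17 0 0 50; -4.7 0 0 0.17 0 0 50",
)

```text
t: 4.58
tcp_pos: [387.8, -38.3, 239.8]
tool_rot: [0.706, 0.025, 0.707, -0.024]
contact_force: [0.6, -1.1, -2.5]
grip_width: 62.0
```

Run:
```python
from h import *
goto([588,275,240],-3.5)
```

```text
t 4.58 tcp [387.8 -38.3 239.8] jawyaw -4.0 x [-0.001  0.    -1.   ] y [0.07  0.998 0.   ] q [-0.24 -0.28  1.64  0.    1.78 -0.17] F [ 0.6 -1.1 -2.5] M [-0.09  0.04 -0.01] w 62.0
shift tool cm [-2.000e-02  3.265e+01  1.778e+01]
rotvec [-0.009 -0.001 -0.   ] ; after-turn-frame shift cm [-2.000e-02  3.250e+01  1.807e+01]
```

Emit:
drive_tool(
  steps="0 4.08 2.22 -0.009 0 0 50; 0 4.08 2.22 0 0 0 50; 0 4.08 2.22 0 0 0 50; 0 4.08 2.22 0 0 0 50; 0 4.08 2.22 0 0 0 50",
)

```text
t: 5.2
tcp_pos: [511.2, 160.3, 238.2]
tool_rot: [0.706, 0.019, 0.707, -0.02]
contact_force: [0.4, -0.4, -1.8]
grip_width: 62.1
```

Emit:
drive_tool(
  steps="0 4.08 2.22 0 0 0 50; 0 4.08 2.22 0 0 0 50; 0 4.08 2.22 0 0 0 50; 0 0 0 0 0 0 50; 0 0 0 0 0 0 50",
)

```text
t: 5.82
tcp_pos: [583.6, 277.0, 237.9]
tool_rot: [0.706, 0.019, 0.708, -0.02]
contact_force: [0.6, 0.3, -2.6]
grip_width: 61.6
```

Run:
```python
from h import *
goto([588,275,240],-3.5)
c=cam('wrist'); cv2.imwrite('pics/w2.png',c['frame']); np.savez('w2.npz',**{k:c[k] for k in ('frame','range_z','mtx','Rm','o')})
P=cloud(c); X,Y,Z=P[...,0],P[...,1],P[...,2]
for n,lo,hi in (('rim',122,133),('floor',110,120)):
  for mm,ce,s in comps((Z>lo)&(Z<hi)&(X>450)&(X<760)&(Y>80)&(Y<420),150):
    p=P[mm]; print(n,ce.round(0),s[4],np.median(p,0).round(0),[np.round(x,1) for x in rect(p)])
```

```text
t 5.83 tcp [583.6 277.  237.9] jawyaw -3.2 x [-0.002 -0.001 -1.   ] y [ 0.055  0.998 -0.001] q [ 0.36  0.3   1.05 -0.    1.79  0.41] F [ 0.6  0.3 -2.6] M [-0.09 -0.01 -0.02] w 61.6
shift tool cm [-0.21 -0.18  0.45]
rotvec [ 0.006 -0.002  0.001] ; after-turn-frame shift cm [-0.21 -0.18  0.45]
rim [347. 190.] 3819 [623. 332. 128.] [array([596.5, 274. ]), array([185.2, 184.6]), np.float64(86.6)]
floor [343. 197.] 27582 [607. 312. 116.] [array([596.6, 274.7]), array([175.6, 177.2]), np.float64(86.6)]
floor [323. 378.] 998 [582. 130. 116.] [array([578.1, 145.1]), array([ 48.4, 155.3]), np.float64(86.9)]
```

View pics/w2.png

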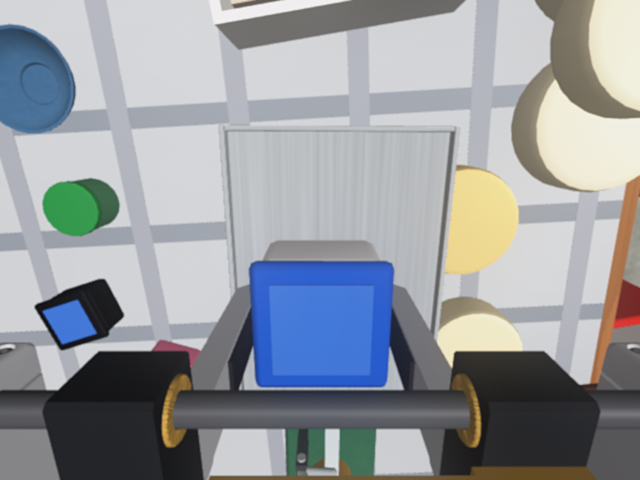

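Emit:
drive_tool(
  steps="4 0 0 0.006 0 0 50; 4 0 0 0 0 0 50; 1.8 0 0 0 0 0 50; 0.6 0 0 0 0 0 50; 0 0 0 0 0 0 50",
)

```text
t: 6.5
tcp_pos: [584.6, 277.4, 136.4]
tool_rot: [0.708, 0.022, 0.706, -0.021]
contact_force: [-0.7, 0.4, -1.8]
grip_width: 61.7
```

Emit:
drive_tool(
  steps="0.2 0 0 0 0 0 50; 0.1 0 0 0 0 0 50; 0.1 0 0 0 0 0 50; 0 0 0 0 0 0 50; 0 0 0 0 0 0 50",
)

```text
t: 7.12
tcp_pos: [584.0, 277.5, 130.9]
tool_rot: [0.707, 0.022, 0.707, -0.022]
contact_force: [-0.4, 0.5, -2.4]
grip_width: 62.1
```

```bash
python3 -c "
from h import *
state()"
```

```text
t 7.12 tcp [584.  277.5 130.9] jawyaw -3.5 x [-0.  0. -1.] y [0.061 0.998 0.   ] q [0.36 0.33 1.24 0.   1.58 0.42] F [-0.4  0.5 -2.4] M [-0.06  0.11 -0.01] w 62.1
```

Emit:
drive_tool(
  steps="0.15 0 0 0 0 0 50; 0.1 0 0 0 0 0 50; 0 0 0 0 0 0 50; 0 0 0 0 0 0 50; 0 0 0 0 0 0 50",
)

```text
t: 7.75
tcp_pos: [584.0, 277.5, 128.5]
tool_rot: [0.707, 0.022, 0.707, -0.022]
contact_force: [-0.1, 0.2, -2.4]
grip_width: 61.9
```

Emit:
drive_tool(
  steps="0.1 0 0 0 0 0 50; 0.1 0 0 0 0 0 50; 0 0 0 0 0 0 50; 0 0 0 0 0 0 50; 0 0 0 0 0 0 50",
)

```text
t: 8.38
tcp_pos: [584.1, 277.5, 126.6]
tool_rot: [0.707, 0.022, 0.707, -0.021]
contact_force: [-0.0, -0.1, -0.3]
grip_width: 61.9
```

Emit:
drive_tool(
  steps="0 0 0 0 0 0 72; 0 0 0 0 0 0 80; 0 0 0 0 0 0 90; 0 0 0 0 0 0 90; 0 0 0 0 0 0 90",
)

```text
t: 9.0
tcp_pos: [584.0, 277.5, 126.4]
tool_rot: [0.707, 0.022, 0.707, -0.022]
contact_force: [0.0, -0.1, -0.2]
grip_width: 84.2
```

Emit:
drive_tool(
  steps="-3 0 0 0 0 0 90; -4 0 0 0 0 0 100; -4 0 0 0 0 0 100; -0.5 -4 -2 -0.1 0 0 100; 0 -4 -2 -0.15 0 0 100",
)

```text
t: 9.62
tcp_pos: [543.2, 197.7, 242.8]
tool_rot: [0.705, -0.069, 0.703, 0.069]
contact_force: [0.5, -0.4, -0.1]
grip_width: 94.2
```

Run:
```python
from h import *
goto([404,-151.6,250],17.4)
c=cam('wrist'); tubs(c,h=None)
c=cam('side'); tubs(c,h=None); cv2.imwrite('pics/s2.png',c['frame'])
```

```text
t 9.62 tcp [543.2 197.7 242.8] jawyaw 11.2 x [ 0.003  0.001 -1.   ] y [-0.194  0.981  0.   ] q [ 0.25  0.14  1.23 -0.    1.76  0.06] F [ 0.5 -0.4 -0.1] M [-0.16  0.08  0.04] w 94.2
shift tool cm [ -0.78 -31.57 -20.42]
rotvec [-0.109  0.003  0.   ] ; after-turn-frame shift cm [ -0.72 -29.17 -23.72]
px [400. 151.] medz 162.9 rayrect [array([583.5, 278.6]), array([60.2, 60.5]), np.float64(86.5)] depthrect [array([590.7, 281.4]), array([67. , 74.1]), np.float64(86.5)]
px [ 77. 193.] medz 51.9 rayrect [array([295.3, 175.4]), array([45.7, 45.3]), np.float64(15.2)] depthrect [array([294.8, 175.2]), array([46.7, 45.4]), np.float64(14.9)]
px [158. 288.] medz 51.8 rayrect [array([382.8,  86.2]), array([42.2, 42. ]), np.float64(69.5)] depthrect [array([382.9,  86.1]), array([43.1, 42.3]), np.float64(70.3)]
px [173. 460.] medz 51.2 rayrect [array([ 410.7, -147.2]), array([51.9, 62.6]), np.float64(17.9)] depthrect [array([ 410.4, -149.5]), array([49.9, 60.3]), np.float64(16.8)]
px [415.  90.] medz 90.2 rayrect [array([ 511. , -697.5]), array([123.7, 192.7]), np.float64(84.5)] depthrect [array([ 511.8, -698.5]), array([126.2, 191.8]), np.float64(84.4)]
px [387. 232.] medz 50.3 rayrect [array([ 403.1, -148.4]), array([58.3, 60.1]), np.float64(17.6)] depthrect [array([ 403.5, -150.2]), array([58.5, 60.6]), np.float64(17.5)]
px [358. 307.] medz 50.7 rayrect [array([381.8,  86.9]), array([39.4, 40.5]), np.float64(69.3)] depthrect [array([381.8,  87.2]), array([41.2, 40.9]), np.float64(70.5)]
px [225. 316.] medz 161.8 rayrect [array([581.4, 281.2]), array([59.6, 59.6]), np.float64(86.8)] depthrect [array([582.2, 280.5]), array([60.2, 59.4]), np.float64(86.4)]
px [381. 358.] medz 50.7 rayrect [array([294.5, 175.8]), array([42.6, 43.1]), np.float64(15.3)] depthrect [array([294.6, 175. ]), array([42.9, 45.5]), np.float64(14.9)]
```

View pics/s2.png

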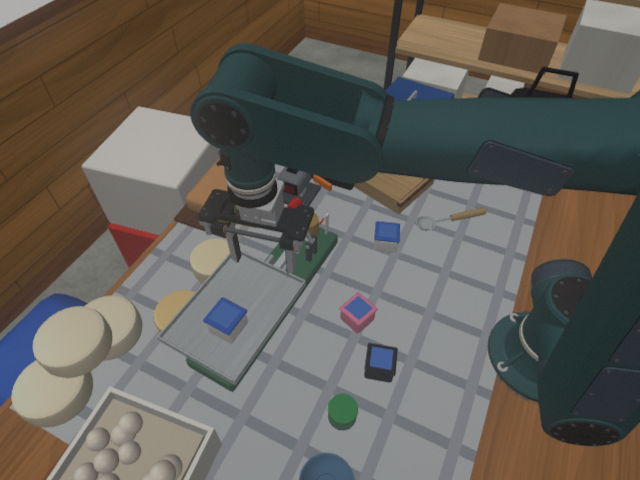

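Emit:
drive_tool(
  steps="0 0 0 -0.109 0 0 100; -0.1 -4.17 -3.39 0 0 0 100; -0.1 -4.17 -3.39 0 0 0 100; -0.1 -4.17 -3.39 0 0 0 100; -0.1 -4.17 -3.39 0 0 0 100",
)

```text
t: 10.35
tcp_pos: [462.3, -2.1, 245.6]
tool_rot: [0.7, -0.105, 0.699, 0.105]
contact_force: [-0.5, -0.5, -0.2]
grip_width: 94.0
```

Emit:
drive_tool(
  steps="-0.1 -4.17 -3.39 0 0 0 100; -0.1 -4.17 -3.39 0 0 0 100; -0.1 -4.17 -3.39 0 0 0 100; 0 0 0 0 0 0 100; 0 0 0 0 0 0 100",
)

```text
t: 10.98
tcp_pos: [402.5, -150.2, 248.5]
tool_rot: [0.7, -0.104, 0.699, 0.105]
contact_force: [0.5, -0.3, -0.1]
grip_width: 93.6
```

Run:
```python
from h import *
c=cam('wrist'); tubs(c,h=None); cv2.imwrite('pics/w3.png',c['frame'])
goto([404,-151.6,12],17.4)
```

```text
px [322. 219.] medz 51.5 rayrect [array([ 404.4, -151.8]), array([60. , 59.9]), np.float64(17.9)] depthrect [array([ 404.5, -152.2]), array([60.4, 60.5]), np.float64(18.4)]
t 11.03 tcp [ 402.7 -149.8  248.4] jawyaw 17.1 x [ 0.     0.001 -1.   ] y [-0.294  0.956  0.001] q [-0.49 -0.19  1.55  0.    1.78 -0.79] F [1.  0.  0.4] M [-0.08  0.06  0.06] w 94.0
shift tool cm [23.64 -0.23  0.06]
rotvec [-0.005  0.001 -0.001] ; after-turn-frame shift cm [23.64 -0.22  0.07]
```

View pics/w3.png

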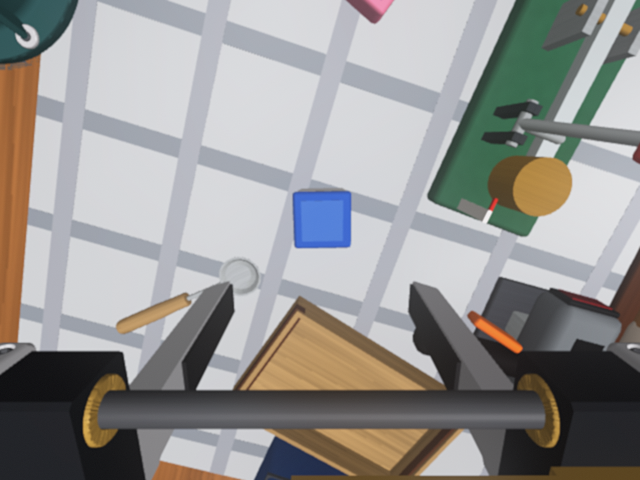

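Emit:
drive_tool(
  steps="5 -0.2 0.12 -0.01 0 0 100; 5 0 0 0 0 0 100; 5 0 0 0 0 0 100; 5 0 0 0 0 0 100; 3.0 0 0 0 0 0 100",
  force=20,
)

```text
t: 11.65
tcp_pos: [403.0, -149.6, 15.6]
tool_rot: [0.698, -0.109, 0.7, 0.111]
contact_force: [-0.4, 0.1, -0.5]
grip_width: 93.8
```

Emit:
drive_tool(
  steps="0.6 0 0 0 0 0 100; 0 0 0 0 0 0 60; 0 0 0 0 0 0 50; 0 0 0 0 0 0 50; 0 0 0 0 0 0 50",
)

```text
t: 12.28
tcp_pos: [404.5, -152.7, 13.5]
tool_rot: [0.699, -0.109, 0.698, 0.108]
contact_force: [-0.3, 0.3, 3.0]
grip_width: 62.1
```

Run:
```python
from h import *
goto([404,-151.6,12],17.4)
```

```text
t 12.28 tcp [ 404.5 -152.7   13.5] jawyaw 17.6 x [ 0.002 -0.001 -1.   ] y [-0.303  0.953 -0.001] q [-0.49 -0.05  1.91  0.    1.28 -0.8 ] F [-0.3  0.3  3. ] M [-0.02  0.17 -0.06] w 62.1
shift tool cm [ 0.15  0.12 -0.02]
rotvec [0.004 0.002 0.001] ; after-turn-frame shift cm [ 0.15  0.12 -0.02]
```

Gripped. I'll lift it, turn it by -21° and carry it to the pan at (579.5, 206), beside the first tub.

Emit:
drive_tool(
  steps="-4.5 0 0 0 0 0 50; -4.5 0 0 0 0 0 50; -4.5 0 0 0.1 0 0 50; -4.5 0 0 0.13 0 0 50; -4.7 0 0 0.138 0 0 50",
)

```text
t: 12.9
tcp_pos: [403.2, -152.1, 240.4]
tool_rot: [0.707, 0.023, 0.707, -0.023]
contact_force: [0.4, -0.4, -1.6]
grip_width: 61.7
```

Run:
```python
from h import *
goto([579.5,206,240],-3.5)
```

```text
t 12.9 tcp [ 403.2 -152.1  240.4] jawyaw -3.7 x [-0.001  0.001 -1.   ] y [0.065 0.998 0.   ] q [-0.49 -0.18  1.56  0.    1.76 -0.43] F [ 0.4 -0.4 -1.6] M [-0.08 -0.01 -0.  ] w 61.7
shift tool cm [ 0.05 36.87 15.27]
rotvec [-0.004 -0.001 -0.   ] ; after-turn-frame shift cm [ 0.04 36.82 15.41]
```

Emit:
drive_tool(
  steps="0 4.1 1.71 0 0 0 50; 0 4.1 1.71 0 0 0 50; 0 4.1 1.71 0 0 0 50; 0 4.1 1.71 0 0 0 50; 0 4.1 1.71 0 0 0 50",
)

```text
t: 13.52
tcp_pos: [501.6, 48.5, 239.0]
tool_rot: [0.707, 0.021, 0.707, -0.021]
contact_force: [0.6, 0.1, -1.3]
grip_width: 61.7
```

Emit:
drive_tool(
  steps="0 4.1 1.71 0 0 0 50; 0 4.1 1.71 0 0 0 50; 0 4.1 1.71 0 0 0 50; 0 4 1.71 0 0 0 50; 0 0 0 0 0 0 50",
)

```text
t: 14.15
tcp_pos: [579.6, 208.2, 237.3]
tool_rot: [0.706, 0.02, 0.708, -0.02]
contact_force: [-0.5, -0.1, -1.9]
grip_width: 62.0
```

Run:
```python
from h import *
goto([579.5,206,128.5],-3.5)
c=cam('wrist'); tubs(c,h=None)
cv2.imwrite('pics/w4.png',c['frame'])
```

```text
t 14.15 tcp [579.6 208.2 237.3] jawyaw -3.2 x [-0.003 -0.    -1.   ] y [ 0.057  0.998 -0.   ] q [0.25 0.23 1.14 0.   1.77 0.31] F [-0.5 -0.1 -1.9] M [-0.06  0.05  0.01] w 62.0
shift tool cm [10.88 -0.21  0.04]
rotvec [ 0.004 -0.003  0.   ] ; after-turn-frame shift cm [ 1.088e+01 -2.200e-01  1.000e-02]
px [322. 152.] medz 162.9 rayrect [array([584.4, 278.8]), array([59.4, 60.5]), np.float64(86.8)] depthrect [array([584.5, 278.7]), array([60.2, 61. ]), np.float64(86.6)]
px [ 57. 264.] medz 51.9 rayrect [array([295.3, 175.3]), array([46.1, 45.3]), np.float64(15.4)] depthrect [array([294.9, 175.1]), array([47.4, 45.7]), np.float64(14.6)]
px [154. 334.] medz 51.8 rayrect [array([382.8,  85.4]), array([43.5, 42.4]), np.float64(69.5)] depthrect [array([382.7,  85.6]), array([43.9, 43.2]), np.float64(69.5)]
```

View pics/w4.png

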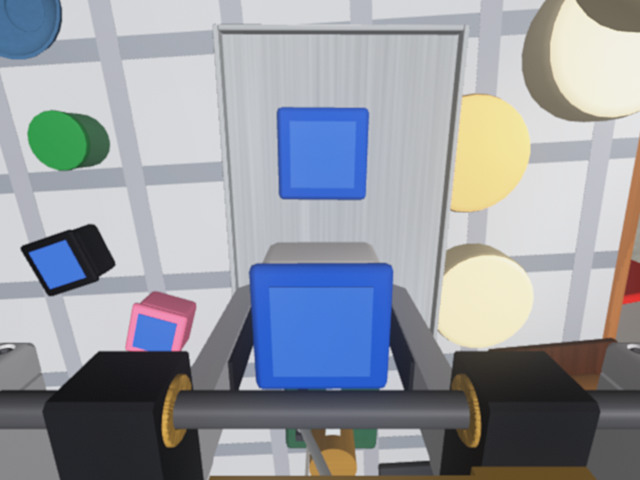

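Emit:
drive_tool(
  steps="4 -0.2 0 0 0 0 50; 4 0 0 0 0 0 50; 1.8 0 0 0 0 0 50; 0.5 0 0 0 0 0 50; 0.2 0 0 0 0 0 50",
)

```text
t: 14.82
tcp_pos: [580.1, 203.7, 136.0]
tool_rot: [0.708, 0.022, 0.706, -0.021]
contact_force: [0.5, -0.2, -1.6]
grip_width: 62.1
```

Emit:
drive_tool(
  steps="0.2 0 0 0 0 0 50; 0.1 0 0 0 0 0 50; 0.1 0 0 0 0 0 50; 0 0 0 0 0 0 50; 0 0 0 0 0 0 50",
)

```text
t: 15.45
tcp_pos: [579.3, 203.9, 130.5]
tool_rot: [0.707, 0.021, 0.707, -0.021]
contact_force: [-0.5, -0.6, -2.0]
grip_width: 61.7
```

```bash
python3 -c "
from h import *
state()"
```

```text
t 15.45 tcp [579.3 203.9 130.5] jawyaw -3.4 x [ 0.  0. -1.] y [0.06  0.998 0.   ] q [0.25 0.25 1.33 0.   1.56 0.31] F [-0.5 -0.6 -2. ] M [-0.06  0.06  0.08] w 61.7
```

Emit:
drive_tool(
  steps="0.15 0 0 0 0 0 50; 0.1 0 0 0 0 0 50; 0.1 0 0 0 0 0 50; 0 0 0 0 0 0 50; 0 0 0 0 0 0 50",
)

```text
t: 16.08
tcp_pos: [579.4, 203.9, 127.0]
tool_rot: [0.707, 0.021, 0.707, -0.021]
contact_force: [0.3, 1.0, -1.8]
grip_width: 61.6
```

Emit:
drive_tool(
  steps="0.1 0 0 0 0 0 50; 0.05 0 0 0 0 0 50; 0 0 0 0 0 0 50; 0 0 0 0 0 0 50; 0 0 0 0 0 0 50",
)

```text
t: 16.7
tcp_pos: [579.3, 203.9, 125.5]
tool_rot: [0.707, 0.021, 0.707, -0.021]
contact_force: [-0.5, 1.1, -1.4]
grip_width: 62.3
```

Emit:
drive_tool(
  steps="0.1 0 0 0 0 0 50; 0 0 0 0 0 0 50; 0 0 0 0 0 0 50; 0 0 0 0 0 0 50; 0 0 0 0 0 0 50",
)

```text
t: 17.32
tcp_pos: [579.5, 203.9, 124.7]
tool_rot: [0.707, 0.021, 0.707, -0.021]
contact_force: [0.6, 0.5, -0.1]
grip_width: 61.5
```

```bash
python3 -c "
from h import *
for i in range(4): 
  print(np.round(ctrl.observe()['contact_force'],1)); cam('side')"
```

```text
[ 0.6  0.5 -0.1]
[ 0.4 -0.8  0.4]
[-0.1 -0.7  0.3]
[ 0.1 -0.7  0.7]
```

Seated. I'll release it and rise.

Emit:
drive_tool(
  steps="0 0 0 0 0 0 72; 0 0 0 0 0 0 80; 0 0 0 0 0 0 88; 0 0 0 0 0 0 88; 0 0 0 0 0 0 88",
)

```text
t: 18.15
tcp_pos: [579.3, 203.9, 124.4]
tool_rot: [0.707, 0.021, 0.707, -0.021]
contact_force: [0.1, 0.2, 0.4]
grip_width: 82.8
```

Emit:
drive_tool(
  steps="-3 0 0 0 0 0 90; -4 0 0 0 0 0 90; -4 0 0 0 0 0 80; -3 0 0 0 0 0 70; 0 0 0 0 0 0 60",
)

```text
t: 18.77
tcp_pos: [580.5, 204.2, 267.9]
tool_rot: [0.709, 0.022, 0.704, -0.02]
contact_force: [0.2, -0.1, 0.2]
grip_width: 59.5
```

Emit:
drive_tool(
  steps="0 -4 -1.3 0 0 0 50; 0 -4 -1.3 0 0 0 50; 0 -4 -1.3 0 0 0 50; 0 0 0 0 0 0 50; 0 0 0 0 0 0 50",
)

```text
t: 19.4
tcp_pos: [532.9, 86.7, 263.0]
tool_rot: [0.706, 0.021, 0.707, -0.021]
contact_force: [0.3, -0.5, 0.4]
grip_width: 46.7
```

```bash
cat >> h.py <<'E'
def knob(c):
    P=cloud(c); hsv=cv2.cvtColor(c['frame'],cv2.COLOR_BGR2HSV).astype(int)
    H,S,V=hsv[...,0],hsv[...,1],hsv[...,2]
    for mm,ce,s in comps(((H<6)|(H>174))&(S>150)&(V>80)&(P[...,2]>150)&(P[...,2]<215),30):
        p=P[mm]; print('knob px',ce.round(0),s[4],np.median(p,0).round(1),'min',p.min(0).round(0),'max',p.max(0).round(0),[np.round(x,1) for x in rect(p)],'ray187',ray(c,*ce,190).round(0))
E
python3 - <<'E'
from h import *
state()
for n in ('wrist','side','scene'):
    c=cam(n); knob(c); tubs(c,100,h=None); cv2.imwrite(f'pics/k_{n}.png',c['frame'])
E
```

```text
t 19.4 tcp [532.9  86.7 263. ] jawyaw -3.4 x [-0.002  0.001 -1.   ] y [0.06  0.998 0.   ] q [0.06 0.06 1.28 0.   1.8  0.12] F [ 0.3 -0.5  0.4] M [-0.09  0.05 -0.02] w 46.7
px [379.   6.] medz 161.8 rayrect [array([582.3, 250.9]), array([ 7.7, 60.2]), np.float64(86.6)] depthrect [array([582.7, 251.2]), array([ 8.2, 60.9]), np.float64(86.4)]
px [376.  81.] medz 162.6 rayrect [array([579.2, 203.5]), array([60.3, 60.2]), np.float64(86.9)] depthrect [array([584.5, 209.5]), array([72.7, 70.2]), np.float64(86.7)]
knob px [295. 203.] 89 [582.6  -6.6 200. ] min [574. -21. 190.] max [594.   7. 205.] [array([583.9,  -7.8]), array([28.5, 18.8]), np.float64(81.1)] ray187 [587. -15. 190.]
px [248. 287.] medz 161.2 rayrect [array([576.8, 206.6]), array([59.4, 59.5]), np.float64(87.0)] depthrect [array([577.6, 206.6]), array([60.1, 59.3]), np.float64(86.1)]
px [225. 316.] medz 161.3 rayrect [array([581.5, 281.1]), array([59.7, 59.6]), np.float64(86.5)] depthrect [array([582.6, 280. ]), array([60. , 61.2]), np.float64(85.3)]
px [387. 177.] medz 159.3 rayrect [array([588.3, 275.8]), array([62.1, 59.6]), np.float64(86.2)] depthrect [array([577.5, 285.3]), array([77.1, 82.6]), np.float64(86.3)]
px [373. 194.] medz 159.0 rayrect [array([583.3, 201.5]), array([61.9, 59.7]), np.float64(86.4)] depthrect [array([572.2, 221. ]), array([100.1,  82.6]), np.float64(87.6)]
```

View pics/k_wrist.png

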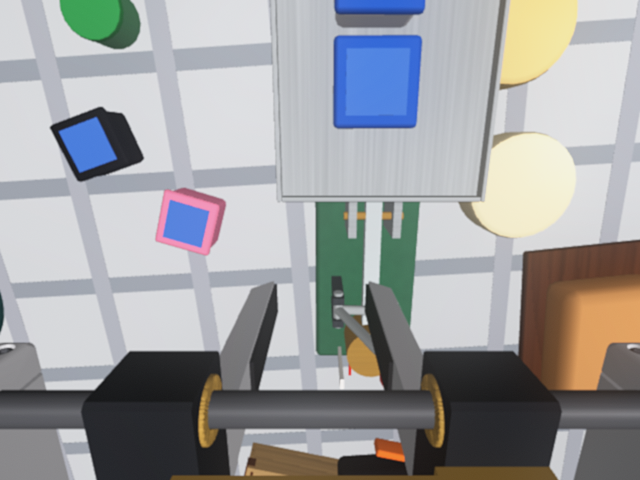

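View pics/k_side.png

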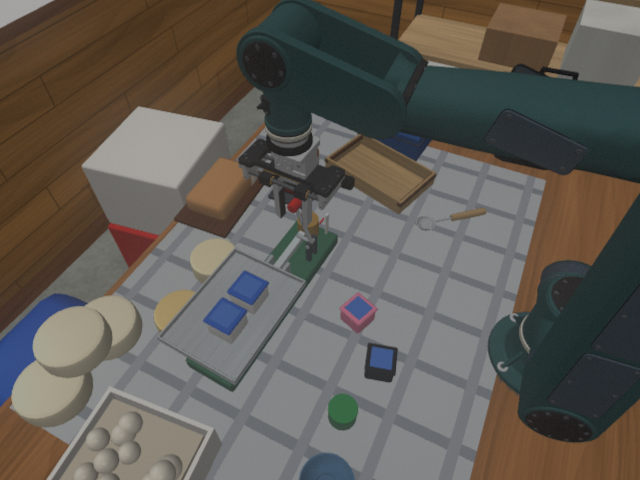

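Emit:
drive_tool(
  steps="-0.7 -4.4 1.0 0 0 0 50; -0.7 -4.4 1.0 0 0 0 50; -0.7 -4.4 1.0 0 0 0 50; -0.6 -4.4 1.0 0 0 0 50; 0 0 0 0 0 0 50",
)

```text
t: 20.18
tcp_pos: [563.4, -93.7, 290.9]
tool_rot: [0.707, 0.022, 0.707, -0.022]
contact_force: [-0.0, 0.8, 0.6]
grip_width: 46.8
```

Run:
```python
from h import *
s,Rm,p=state()
c=cam('wrist'); knob(c); cv2.imwrite('pics/k2.png',c['frame']);np.savez('k2.npz',**{k:c[k] for k in ('frame','range_z','mtx','Rm','o')})
```

```text
t 20.18 tcp [563.4 -93.7 290.9] jawyaw -3.6 x [-0. -0. -1.] y [ 0.063  0.998 -0.   ] q [-0.26  0.14  1.15 -0.    1.86 -0.2 ] F [-0.   0.8  0.6] M [-0.05  0.03  0.02] w 46.8
knob px [345. 134.] 1295 [586.  -10.7 201.7] min [575. -26. 191.] max [598.   4. 205.] [array([586.6, -10.8]), array([29. , 22.8]), np.float64(86.0)] ray187 [587. -11. 190.]
```

View pics/k2.png

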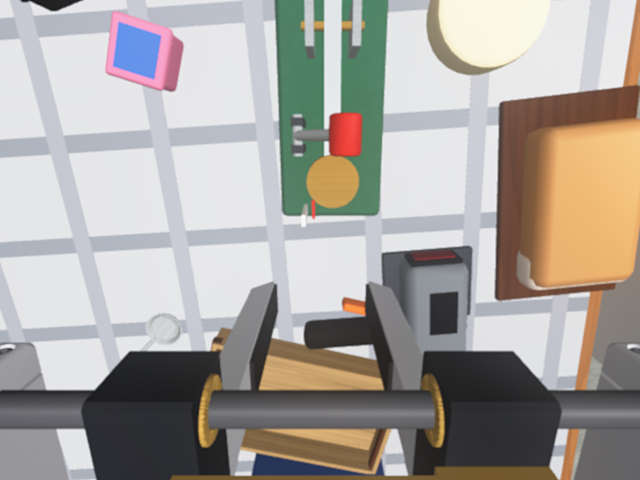

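Emit:
drive_tool(
  steps="0 4.1 0.9 0 0 0 50; 0 4.1 0.9 0 0 0 50; 3 0 0 0 0 0 50; 0 0 0 0 0 0 50; 0 0 0 0 0 0 50",
)

```text
t: 20.85
tcp_pos: [585.4, -10.0, 262.0]
tool_rot: [0.707, 0.021, 0.707, -0.021]
contact_force: [0.6, 0.5, 0.9]
grip_width: 47.1
```

Run:
```python
from h import *
goto([587,-11,174],-3.5)
```

```text
t 20.85 tcp [585.4 -10.  262. ] jawyaw -3.4 x [ 0.  0. -1.] y [0.059 0.998 0.   ] q [-0.11  0.16  1.17  0.    1.8  -0.06] F [0.6 0.5 0.9] M [-0.1   0.11 -0.03] w 47.1
shift tool cm [ 8.8  -0.09  0.16]
rotvec [ 0.002  0.    -0.   ] ; after-turn-frame shift cm [ 8.8  -0.09  0.16]
```

Emit:
drive_tool(
  steps="3 -0.1 0.2 0 0 0 50; 3 0 0 0 0 0 50; 2 0 0 0 0 0 50; 0.8 0 0 0 0 0 50; 0 0 0 0 0 0 50",
)

```text
t: 21.48
tcp_pos: [587.7, -12.2, 174.2]
tool_rot: [0.707, 0.021, 0.706, -0.021]
contact_force: [0.2, 1.1, -0.1]
grip_width: 47.1
```

Emit:
drive_tool(
  steps="0 0 0 0 0 0 40; 0 0 0 0 0 0 32; 0 0 0 0 0 0 32; 0 0 0 0 0 0 32; 0 0 0 0 0 0 32",
  force=15,
)

```text
t: 22.1
tcp_pos: [587.4, -12.0, 173.4]
tool_rot: [0.707, 0.021, 0.707, -0.021]
contact_force: [-0.3, -0.5, -0.7]
grip_width: 30.2
```

Run:
```python
from h import *
state()
c=cam('wrist'); cv2.imwrite('pics/k3.png',c['frame'])
```

```text
t 22.1 tcp [587.4 -12.  173.4] jawyaw -3.4 x [ 0.  0. -1.] y [0.06  0.998 0.   ] q [-0.12  0.18  1.33  0.    1.63 -0.06] F [-0.3 -0.5 -0.7] M [-0.07  0.03  0.03] w 30.2
```

View pics/k3.png

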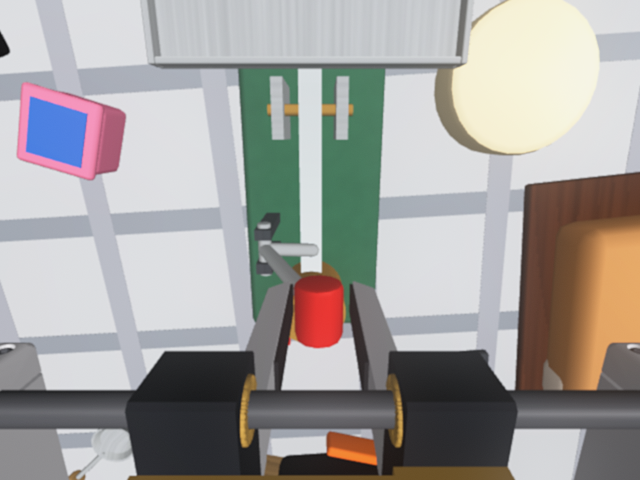

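Knob is centred between the fingers at (318,311). I'll pull it to the front along tool -z.

Emit:
drive_tool(
  steps="0 0 -1 0 0 0 32; 0 0 -1.2 0 0 0 32; 0 0 -1.2 0 0 0 32; 0 0 -1.2 0 0 0 32; 0 0 -1.2 0 0 0 32",
)

```text
t: 22.78
tcp_pos: [532.0, -8.7, 176.4]
tool_rot: [0.71, 0.021, 0.703, -0.021]
contact_force: [5.4, -1.0, 4.1]
grip_width: 29.8
```

Emit:
drive_tool(
  steps="0 0 -1 0 0 0 32; 0 0 -1 0 0 0 32; 0 0 -0.8 0 0 0 32; 0 0 -0.6 0 0 0 32; 0 0 0 0 0 0 32",
)

```text
t: 23.4
tcp_pos: [494.6, -6.5, 172.4]
tool_rot: [0.706, 0.021, 0.708, -0.021]
contact_force: [3.0, -0.4, -0.3]
grip_width: 30.0
```

Run:
```python
from h import *
state()
c=cam('wrist'); cv2.imwrite('pics/k4.png',c['frame']); knob(c); tubs(c,100,h=None)
c=cam('side'); knob(c); tubs(c,100,h=None)
```

```text
t 23.4 tcp [494.6  -6.5 172.4] jawyaw -3.4 x [-0.002  0.    -1.   ] y [0.06  0.998 0.   ] q [-0.13 -0.03  1.55 -0.    1.62 -0.07] F [ 3.  -0.4 -0.3] M [-0.2  -0.57  0.  ] w 30.0
knob px [328. 310.] 2925 [498.4  -1.8 198.7] min [486. -20. 174.] max [511.  10. 202.] [array([498.8,  -4.9]), array([29.3, 24. ]), np.float64(86.1)] ray187 [498.  -6. 190.]
knob px [330. 218.] 86 [494.9  -2.  198.4] min [487. -17. 193.] max [507.  11. 202.] [array([496.3,  -3.2]), array([28.8, 18.6]), np.float64(82.7)] ray187 [498.  -9. 190.]
px [248. 289.] medz 153.7 rayrect [array([576.9, 206.1]), array([59.1, 59.3]), np.float64(87.1)] depthrect [array([577.8, 205.3]), array([60. , 59.8]), np.float64(87.3)]
px [226. 318.] medz 153.6 rayrect [array([581.4, 280.7]), array([59.6, 59.6]), np.float64(86.3)] depthrect [array([582.2, 279.9]), array([58.9, 59.5]), np.float64(86.0)]
```

View pics/k4.png

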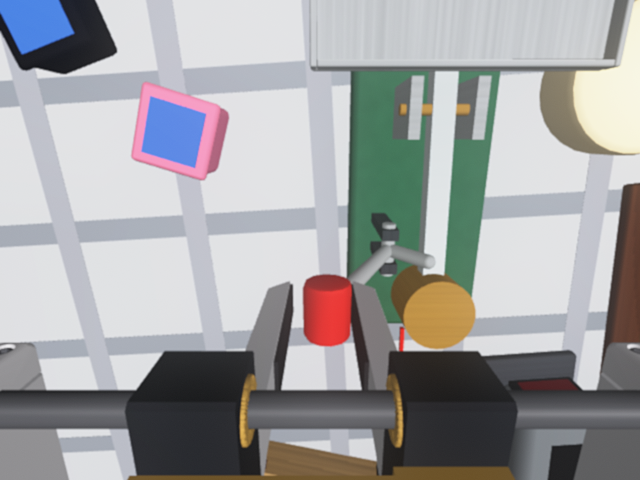

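Emit:
drive_tool(
  steps="0 0 -0.3 0 0 0 32; 0 0 -0.3 0 0 0 32; 0 0 -0.2 0 0 0 32; 0 0 0 0 0 0 32; 0 0 0 0 0 0 32",
)

```text
t: 24.12
tcp_pos: [493.6, -6.4, 172.6]
tool_rot: [0.711, 0.021, 0.702, -0.021]
contact_force: [21.8, -1.8, -10.5]
grip_width: 30.4
```

Emit:
drive_tool(
  steps="0 0 -0.2 0 0 0 32; 0 0 -0.1 0 0 0 32; 0 0 0 0 0 0 32; 0 0 0 0 0 0 32; 0 0 0 0 0 0 32",
)

```text
t: 24.75
tcp_pos: [493.5, -6.4, 172.5]
tool_rot: [0.714, 0.021, 0.7, -0.021]
contact_force: [29.4, -1.3, -14.7]
grip_width: 30.5
```

Run:
```python
from h import *
state()
c=cam('wrist'); knob(c)
```

```text
t 24.75 tcp [493.5  -6.4 172.5] jawyaw -3.4 x [ 0.02  -0.001 -1.   ] y [0.06  0.998 0.001] q [-0.13 -0.05  1.57  0.    1.6  -0.07] F [ 29.4  -1.3 -14.7] M [-0.35 -5.06  0.01] w 30.5
knob px [329. 310.] 2938 [497.4  -1.8 198.4] min [485. -20. 181.] max [510.  10. 202.] [array([497.8,  -5. ]), array([29.7, 23.3]), np.float64(85.9)] ray187 [498.  -6. 190.]
```

Firm stop: 29 N with no more travel, and the pan has dropped about 8 mm. I'll unload and rise. The knob started about 5 mm short of where its arrested stop should be, so I'll push it fully home when re-arresting.

Emit:
drive_tool(
  steps="0 0 0.6 0 0 0 32; 0 0 0.6 0 0 0 45; 0 0 0 0 0 0 50; -2 0 0 0 0 0 50; -4 0 0 0 0 0 50",
)

```text
t: 25.42
tcp_pos: [494.1, -6.2, 231.6]
tool_rot: [0.704, 0.021, 0.709, -0.021]
contact_force: [0.0, -0.2, 0.0]
grip_width: 46.9
```

Emit:
drive_tool(
  steps="-4 -1 1 0 0 0 70; -3 -4 1 0 0 0 80; 0 -5 1 0 0 0 85; 0 0 0 0 0 0 85; 0 0 0 0 0 0 85",
)

```text
t: 26.05
tcp_pos: [519.7, -107.6, 302.8]
tool_rot: [0.706, 0.022, 0.708, -0.021]
contact_force: [-0.4, 0.6, 0.1]
grip_width: 80.0
```

Run:
```python
from h import *
state()
c=cam('wrist'); cv2.imwrite('pics/k5.png',c['frame']); knob(c);np.savez('k5.npz',**{k:c[k] for k in ('frame','range_z','mtx','Rm','o')})
c=cam('side'); knob(c); tubs(c,100,h=None)
```

```text
t 26.05 tcp [ 519.7 -107.6  302.8] jawyaw -3.4 x [-0.002  0.001 -1.   ] y [0.06  0.998 0.001] q [-0.31  0.05  1.22  0.    1.87 -0.25] F [-0.4  0.6  0.1] M [-0.12  0.11  0.  ] w 80.0
knob px [284. 111.] 1163 [498.6  -5.7 199. ] min [487. -20. 189.] max [509.   8. 203.] [array([497.9,  -5.6]), array([28. , 21.1]), np.float64(86.5)] ray187 [498.  -5. 190.]
knob px [330. 218.] 73 [494.3  -2.1 197.9] min [487. -16. 193.] max [505.  10. 201.] [array([495.7,  -3.3]), array([26. , 16.1]), np.float64(85.8)] ray187 [498.  -9. 190.]
px [248. 289.] medz 153.7 rayrect [array([576.9, 206.1]), array([59.1, 59.3]), np.float64(87.1)] depthrect [array([577.8, 205.8]), array([59.9, 59.3]), np.float64(86.8)]
px [226. 318.] medz 153.5 rayrect [array([581.5, 280.7]), array([59.6, 59.6]), np.float64(86.3)] depthrect [array([582.4, 280.2]), array([59.6, 59.2]), np.float64(86.4)]
```

View pics/k5.png

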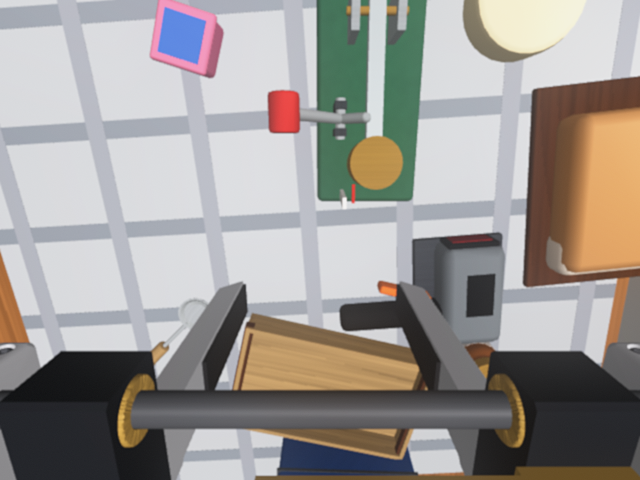

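Emit:
drive_tool(
  steps="0 -4.1 -0.6 0 0 0 85; 0 -4.1 -0.6 0 0 0 85; 0 -4.1 -0.6 0.18 0 0 85; 0 0 0 0.18 0 0 85; 0 0 0 0.18 0 0 85",
)

```text
t: 26.78
tcp_pos: [494.9, -229.0, 303.3]
tool_rot: [0.675, 0.211, 0.675, -0.21]
contact_force: [0.2, -0.3, 0.6]
grip_width: 80.0
```

Emit:
drive_tool(
  steps="0 0 0 0.18 0 0 85; 0 0 0 0.18 0 0 85; 0 0 0 0.18 0 0 85; 0 0 0 0.18 0 0 85; 0 0 0 0.18 0 0 85",
)

```text
t: 27.4
tcp_pos: [495.2, -228.3, 303.4]
tool_rot: [0.516, 0.483, 0.517, -0.483]
contact_force: [0.0, 0.3, 0.6]
grip_width: 79.9
```

Run:
```python
from h import *
goto([510,-232,290],-88.5)
c=cam('wrist'); cv2.imwrite('pics/t1.png',c['frame']);np.savez('t1.npz',**{k:c[k] for k in ('frame','range_z','mtx','Rm','o')})
P=cloud(c); hsv=cv2.cvtColor(c['frame'],cv2.COLOR_BGR2HSV).astype(int)
H,S,V=hsv[...,0],hsv[...,1],hsv[...,2]; X,Y,Z=[P[...,i] for i in range(3)]
def show(k,m,a=40):
  for mm,ce,s in comps(m,a):
    p=P[mm]; print(k,ce.round(0),s[4],np.median(p,0).round(1),'zr',np.percentile(p[:,2],[5,95]).round(0),'rect',[np.round(x,1) for x in rect(p)])
show('grip',(X>480)&(X<660)&(Y<-190)&(Y>-280)&(Z>94)&(Z<108)&(V<70),200)
show('head',(X>600)&(X<760)&(Y<-100)&(Y>-320)&(Z>106)&(Z<116),200)
show('orange',(X>500)&(X<680)&(Y<-150)&(Y>-260)&(Z>60)&(H<16)&(S>150),60)
```

```text
t 27.4 tcp [ 495.2 -228.3  303.4] jawyaw -86.2 x [-0.     0.001 -1.   ] y [ 0.998  0.067 -0.   ] q [-0.54  0.08  1.19  0.    1.88  0.97] F [0.  0.3 0.6] M [-0.01  0.19  0.04] w 79.9
shift tool cm [1.34 1.45 0.47]
rotvec [ 0.041 -0.001  0.   ] ; after-turn-frame shift cm [1.34 1.47 0.41]
grip [334. 115.] 2925 [ 599.9 -234.   102.4] zr [ 99. 104.] rect [array([ 594.2, -235.1]), array([116.2,  26.9]), np.float64(2.8)]
head [314.  25.] 6486 [ 673.8 -210.9  110.9] zr [108. 113.] rect [array([ 672.7, -209.3]), array([ 44.7, 115.5]), np.float64(3.8)]
orange [307.  99.] 580 [ 612.6 -207.1   96.8] zr [95. 98.] rect [array([ 611.3, -206.8]), array([ 9.6, 60. ]), np.float64(74.1)]
```

View pics/t1.png

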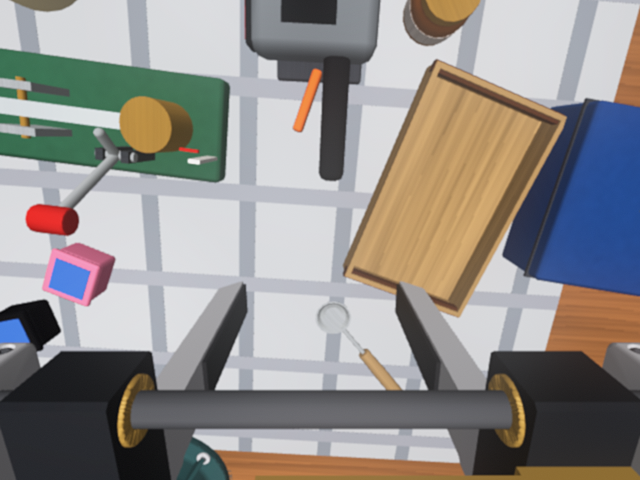

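Emit:
drive_tool(
  steps="1 0 0 0.02 0 0 91; 1 5 0.3 0 0 0 91; 1 5 0.3 0 0 0 91; 0 0 0 0 0 0 91; 0 0 0 0 0 0 91",
  force=20,
)

```text
t: 28.08
tcp_pos: [594.8, -230.3, 272.9]
tool_rot: [0.512, 0.486, 0.513, -0.487]
contact_force: [-0.2, -0.1, 0.2]
grip_width: 85.3
```

Run:
```python
from h import *
goto([595,-229.5,72],-87.5)
```

```text
t 28.07 tcp [ 594.8 -230.3  272.9] jawyaw -87.0 x [-0.002  0.001 -1.   ] y [ 0.999  0.052 -0.002] q [-0.46  0.29  1.   -0.    1.85  1.06] F [-0.2 -0.1  0.2] M [-0.02  0.19 -0.  ] w 85.3
shift tool cm [20.09  0.06 -0.07]
rotvec [ 0.009 -0.001  0.002] ; after-turn-frame shift cm [ 2.009e+01  2.000e-02 -8.000e-02]
```

Emit:
drive_tool(
  steps="5 0 0 0.009 0 0 91; 5 0 0 0 0 0 91; 4 0 0 0 0 0 91; 0 0 0 0 0 0 91; 0 0 0 0 0 0 91",
)

```text
t: 28.7
tcp_pos: [595.9, -231.4, 136.9]
tool_rot: [0.512, 0.49, 0.509, -0.489]
contact_force: [0.4, -0.5, 0.2]
grip_width: 85.7
```

Run:
```python
from h import *
goto([595,-229.5,72],-87.5)
c=cam('wrist'); cv2.imwrite('pics/t2.png',c['frame'])
P=cloud(c); hsv=cv2.cvtColor(c['frame'],cv2.COLOR_BGR2HSV).astype(int)
H,S,V=hsv[...,0],hsv[...,1],hsv[...,2]; X,Y,Z=[P[...,i] for i in range(3)]
def show(k,m,a=40):
  for mm,ce,s in comps(m,a):
    p=P[mm]; print(k,ce.round(0),s[4],np.median(p,0).round(1),'zr',np.percentile(p[:,2],[5,95]).round(0),'rect',[np.round(x,1) for x in rect(p)])
show('grip',(X>480)&(X<660)&(Y<-190)&(Y>-280)&(Z>94)&(Z<108)&(V<70),200)
show('orange',(X>500)&(X<680)&(Y<-150)&(Y>-260)&(Z>60)&(H<16)&(S>150),60)
```

```text
t 28.7 tcp [ 595.9 -231.4  136.9] jawyaw -87.6 x [ 0.004 -0.002 -1.   ] y [0.999 0.042 0.004] q [-0.46  0.3   1.25  0.    1.58  1.07] F [ 0.4 -0.5  0.2] M [-0.08  0.13  0.01] w 85.7
shift tool cm [ 6.49 -0.11 -0.21]
rotvec [-0.002  0.002 -0.004] ; after-turn-frame shift cm [ 6.49 -0.09 -0.19]
grip [328. 262.] 4738 [ 606.3 -237.   102.4] zr [ 99. 104.] rect [array([ 594.8, -234.5]), array([114.6,  24.1]), np.float64(1.3)]
orange [284. 241.] 1248 [ 615.  -207.6   96.8] zr [95. 98.] rect [array([ 611.9, -206.7]), array([ 8.5, 59.8]), np.float64(72.9)]
```

View pics/t2.png

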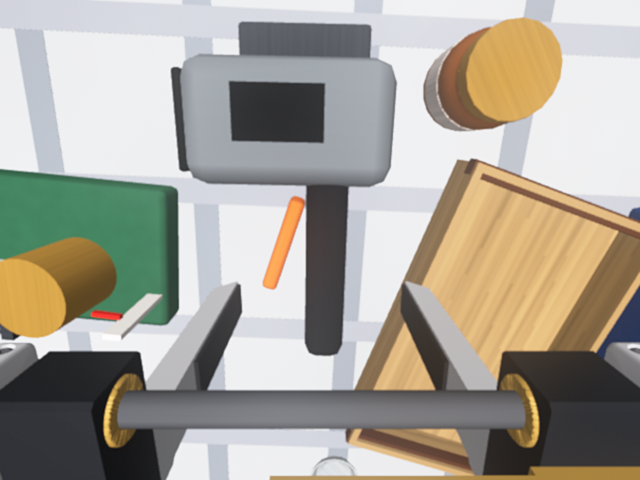

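Emit:
drive_tool(
  steps="3 0 -0.15 0 0 0 91; 2.5 0 0 0 0 0 91; 1 0 0 0 0 0 91; 0 0 0 0 0 0 91; 0 0 0 0 0 0 91",
)

```text
t: 29.38
tcp_pos: [596.4, -229.8, 70.6]
tool_rot: [0.512, 0.49, 0.509, -0.489]
contact_force: [0.7, -0.1, 0.2]
grip_width: 85.7
```

Run:
```python
from h import *
goto([595,-229.5,72],-87.5)
c=cam('wrist'); cv2.imwrite('pics/t3.png',c['frame'])
c=cam('side'); knob(c); tubs(c,100,h=None)
```

```text
t 29.38 tcp [ 596.4 -229.8   70.6] jawyaw -87.6 x [ 0.003 -0.001 -1.   ] y [0.999 0.042 0.003] q [-0.46  0.34  1.34  0.    1.46  1.07] F [ 0.7 -0.1  0.2] M [0.03 0.2  0.04] w 85.7
shift tool cm [-0.14 -0.14 -0.04]
rotvec [-0.002  0.002 -0.003] ; after-turn-frame shift cm [-0.14 -0.14 -0.04]
knob px [330. 218.] 70 [495.1  -1.5 198.2] min [488. -17. 194.] max [504.  10. 202.] [array([496. ,  -3.1]), array([28.3, 15.2]), np.float64(84.8)] ray187 [498.  -9. 190.]
px [248. 289.] medz 153.6 rayrect [array([577., 206.]), array([59.1, 59.3]), np.float64(87.1)] depthrect [array([577.8, 205.1]), array([59.5, 59.3]), np.float64(86.5)]
px [226. 318.] medz 153.7 rayrect [array([581.4, 280.7]), array([59.5, 59.6]), np.float64(86.3)] depthrect [array([582.9, 279.9]), array([59.5, 59.8]), np.float64(86.8)]
```

View pics/t3.png

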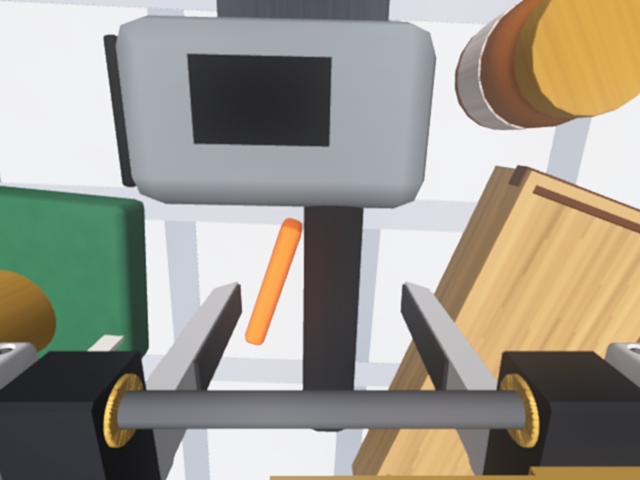

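Beam settled (heights unchanged at 153.6). Squeeze now.

Emit:
drive_tool(
  steps="0 0 0 0 0 0 70; 0 0 0 0 0 0 50; 0 0 0 0 0 0 30; 0 0 0 0 0 0 20; 0 0 0 0 0 0 20",
)

```text
t: 30.1
tcp_pos: [594.1, -227.8, 67.7]
tool_rot: [0.509, 0.489, 0.512, -0.489]
contact_force: [-4.4, 5.4, 1.6]
grip_width: 39.0
```

Run:
```python
from h import *
state()
c=cam('wrist'); cv2.imwrite('pics/t4.png',c['frame'])
```

```text
t 30.1 tcp [ 594.1 -227.8   67.7] jawyaw -87.6 x [-0.003  0.003 -1.   ] y [ 0.999  0.042 -0.003] q [-0.46  0.34  1.34  0.    1.46  1.07] F [-4.4  5.4  1.6] M [ 0.92  0.82 -0.02] w 39.0
```

View pics/t4.png

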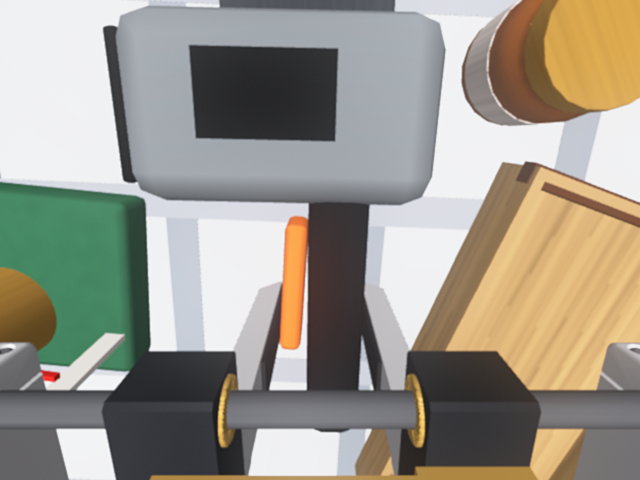

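Emit:
drive_tool(
  steps="0 0 0 0 0 0 15; 0 0 0 0 0 0 15; 0 0 0 0 0 0 15; 0 0 0 0 0 0 15; 0 0 0 0 0 0 15",
  force=35,
)

```text
t: 30.78
tcp_pos: [594.2, -228.8, 67.7]
tool_rot: [0.509, 0.489, 0.511, -0.49]
contact_force: [-4.3, 3.2, -0.2]
grip_width: 36.4
```

Run:
```python
from h import *
state()
c=cam('wrist'); cv2.imwrite('pics/t5.png',c['frame'][150:400,200:480])
```

```text
t 30.77 tcp [ 594.2 -228.8   67.7] jawyaw -87.6 x [-0.003  0.001 -1.   ] y [ 0.999  0.041 -0.003] q [-0.46  0.34  1.34  0.    1.46  1.07] F [-4.3  3.2 -0.2] M [ 0.59  0.92 -0.19] w 36.4
```

View pics/t5.png

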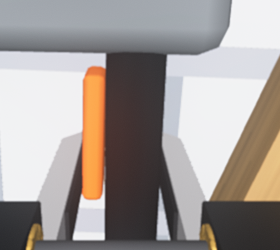

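Fully home: the blade lies against the grip and the width is 36.4 mm. I'll hold a moment more, then open.

Emit:
drive_tool(
  steps="0 0 0 0 0 0 15; 0 0 0 0 0 0 15; 0 0 0 0 0 0 15; 0 0 0 0 0 0 15; 0 0 0 0 0 0 15",
)

```text
t: 31.45
tcp_pos: [594.2, -228.8, 67.7]
tool_rot: [0.509, 0.489, 0.511, -0.49]
contact_force: [-4.7, 4.1, 0.6]
grip_width: 36.5
```

Emit:
drive_tool(
  steps="0 0 0 0 0 0 60; 0 0 0 0 0 0 91; 0 0 0 0 0 0 91; 0 0 0 0 0 0 91; 0 0 0 0 0 0 91",
)

```text
t: 32.08
tcp_pos: [595.4, -230.4, 69.0]
tool_rot: [0.511, 0.489, 0.51, -0.49]
contact_force: [-1.0, -0.3, -0.4]
grip_width: 82.8
```

Emit:
drive_tool(
  steps="-4 0 0 0 0 0 91; -5 0 0 0 0 0 91; -5 0 0 0 0 0 91; -5 0 0 0 0 0 80; 0 0 0 0 0 0 70",
)

```text
t: 32.7
tcp_pos: [596.9, -231.0, 265.5]
tool_rot: [0.514, 0.491, 0.506, -0.489]
contact_force: [0.4, 0.0, -0.5]
grip_width: 69.0
```

Run:
```python
from h import *
goto([498,-5,260],-3.5)
c=cam('wrist'); cv2.imwrite('pics/t6.png',c['frame'])
c=cam('side'); knob(c); tubs(c,100,h=None)
```

```text
t 32.7 tcp [ 596.9 -231.   265.5] jawyaw -87.7 x [ 0.011 -0.007 -1.   ] y [0.999 0.041 0.01 ] q [-0.46  0.28  1.03 -0.    1.82  1.07] F [ 0.4  0.  -0.5] M [-0.05  0.21  0.02] w 69.0
shift tool cm [  0.3   -8.96 -22.99]
rotvec [-1.469  0.013 -0.003] ; after-turn-frame shift cm [  0.55  21.95 -11.25]
knob px [330. 218.] 69 [494.4  -2.  198.7] min [487. -16. 194.] max [504.  11. 202.] [array([495. ,  -3.3]), array([27.6, 15.2]), np.float64(78.1)] ray187 [498.  -9. 190.]
px [248. 289.] medz 153.6 rayrect [array([577., 206.]), array([59.1, 59.3]), np.float64(87.1)] depthrect [array([577.9, 205.4]), array([59.1, 59.5]), np.float64(86.7)]
px [226. 318.] medz 153.5 rayrect [array([581.5, 280.7]), array([59.5, 59.6]), np.float64(86.4)] depthrect [array([582.4, 279.9]), array([59.2, 59.8]), np.float64(86.5)]
```

View pics/t6.png

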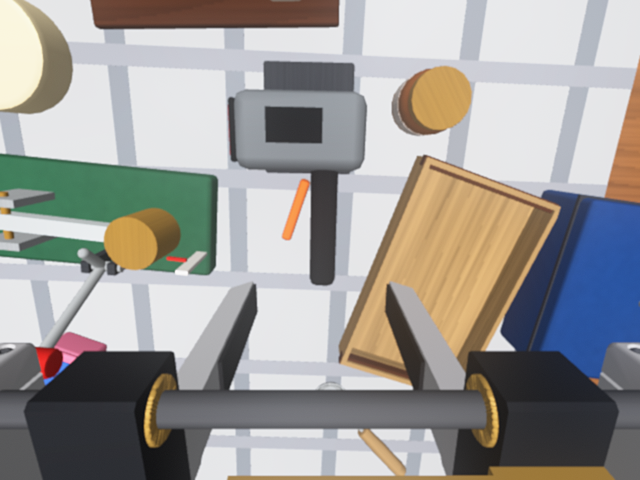

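Emit:
drive_tool(
  steps="0 0 0 -0.184 0 0 50; 0 0 0 -0.184 0 0 50; 0 0 0 -0.184 0 0 50; 0 0 0 -0.184 0 0 50; 0 0 0 -0.184 0 0 50",
  force=20,
)

```text
t: 33.42
tcp_pos: [594.3, -229.2, 255.1]
tool_rot: [0.673, 0.21, 0.677, -0.21]
contact_force: [-0.3, 1.0, -0.5]
grip_width: 46.8
```

Emit:
drive_tool(
  steps="0 0 0 -0.184 0 0 50; 0 0 0 -0.184 0 0 50; 0 0 0 -0.181 0 0 50; 0 4.4 -2.25 0 0 0 50; 0 4.4 -2.25 0 0 0 50",
)

```text
t: 34.05
tcp_pos: [554.1, -138.1, 254.8]
tool_rot: [0.705, 0.022, 0.709, -0.021]
contact_force: [1.0, -0.5, 0.6]
grip_width: 46.8
```

Run:
```python
from h import *
goto([498,-5,250],-3.5)
c=cam('wrist'); knob(c)
```

```text
t 34.05 tcp [ 554.1 -138.1  254.8] jawyaw -3.5 x [-0.006  0.002 -1.   ] y [0.062 0.998 0.001] q [-0.34  0.14  1.22 -0.    1.79 -0.28] F [ 1.  -0.5  0.6] M [-0.07  0.03 -0.  ] w 46.8
shift tool cm [ 0.53 12.94 -6.42]
rotvec [-0.001 -0.006 -0.001] ; after-turn-frame shift cm [ 0.48 12.94 -6.41]
knob px [215.  55.] 1960 [500.1  -6.1 199. ] min [488. -21. 188.] max [509.   8. 202.] [array([498.4,  -6. ]), array([28.6, 21. ]), np.float64(87.3)] ray187 [498.  -4. 190.]
```

Emit:
drive_tool(
  steps="0 4.3 -2.15 0 0 0 50; 0 4.3 -2.15 0 0 0 50; 0 4.3 -2.15 0 0 0 50; 0 0 0 0 0 0 50; 0 0 0 0 0 0 50",
)

```text
t: 34.72
tcp_pos: [498.7, -6.7, 256.9]
tool_rot: [0.706, 0.021, 0.708, -0.021]
contact_force: [0.2, -0.5, 0.3]
grip_width: 47.2
```

Run:
```python
from h import *
goto([497.5,-5.5,174],-3.5)
```

```text
t 34.73 tcp [498.7  -6.7 256.9] jawyaw -3.4 x [-0.002 -0.001 -1.   ] y [ 0.06   0.998 -0.001] q [-0.13 -0.03  1.39 -0.    1.78 -0.07] F [ 0.2 -0.5  0.3] M [-0.04  0.11  0.01] w 47.2
shift tool cm [ 8.29  0.11 -0.11]
rotvec [ 0.001 -0.002  0.001] ; after-turn-frame shift cm [ 8.29  0.11 -0.13]
```

Emit:
drive_tool(
  steps="3 0.1 -0.1 0 0 0 50; 3 0 0 0 0 0 50; 1.8 0 0 0 0 0 50; 0.5 0 0 0 0 0 40; 0 0 0 0 0 0 32",
  force=15,
)

```text
t: 35.35
tcp_pos: [498.4, -5.5, 175.7]
tool_rot: [0.707, 0.021, 0.707, -0.021]
contact_force: [-0.2, 0.0, 0.3]
grip_width: 31.9
```

Emit:
drive_tool(
  steps="0 0 0 0 0 0 32; 0 0 0 0 0 0 32; 0 0 0 0 0 0 32; 0 0 1 0 0 0 32; 0 0 1.2 0 0 0 32",
)

```text
t: 35.98
tcp_pos: [517.8, -6.2, 176.6]
tool_rot: [0.705, 0.021, 0.709, -0.021]
contact_force: [-8.1, 0.8, 5.8]
grip_width: 30.2
```

Emit:
drive_tool(
  steps="0 0 1.2 0 0 0 32; 0 0 1.2 0 0 0 32; 0 0 1.2 0 0 0 32; 0 0 1.2 0 0 0 32; 0 0 1.2 0 0 0 32",
)

```text
t: 36.6
tcp_pos: [579.0, -9.8, 174.5]
tool_rot: [0.705, 0.021, 0.708, -0.021]
contact_force: [-6.3, -0.1, -3.0]
grip_width: 30.1
```

Run:
```python
from h import *
goto([592,-12,174],-3.5)
c=cam('wrist'); knob(c); cv2.imwrite('pics/k6.png',c['frame'])
c=cam('side');tubs(c,100,h=None)
```

```text
t 36.6 tcp [579.   -9.8 174.5] jawyaw -3.4 x [-0.004  0.    -1.   ] y [0.06  0.998 0.   ] q [-0.11  0.16  1.35 -0.    1.64 -0.05] F [-6.3 -0.1 -3. ] M [-0.01  1.09 -0.  ] w 30.1
shift tool cm [ 0.05 -0.14  1.31]
rotvec [ 0.001 -0.004 -0.   ] ; after-turn-frame shift cm [ 0.05 -0.14  1.31]
knob px [314. 316.] 3190 [576.6  -5.8 204.5] min [565. -25. 186.] max [588.   5. 208.] [array([576.2,  -9.7]), array([29.5, 22.8]), np.float64(87.3)] ray187 [576. -13. 190.]
px [248. 288.] medz 158.3 rayrect [array([576.8, 206.4]), array([59.2, 59.4]), np.float64(86.7)] depthrect [array([577.5, 205.7]), array([59.3, 60. ]), np.float64(88.2)]
px [225. 317.] medz 158.2 rayrect [array([581.5, 281. ]), array([59.5, 59.5]), np.float64(86.4)] depthrect [array([582.6, 280.4]), array([59.7, 59.3]), np.float64(86.8)]
```

Emit:
drive_tool(
  steps="0 0 0.6 0 0 0 32; 0 0 0.5 0 0 0 32; 0 0 0.3 0 0 0 32; 0 0 0 0 0 0 32; 0 0 0 0 0 0 32",
)

```text
t: 37.33
tcp_pos: [591.1, -10.5, 172.7]
tool_rot: [0.704, 0.021, 0.71, -0.021]
contact_force: [-6.5, 1.0, -4.2]
grip_width: 30.4
```

Run:
```python
from h import *
state()
c=cam('wrist'); knob(c)
c=cam('side');tubs(c,100,h=None)
```

```text
t 37.33 tcp [591.1 -10.5 172.7] jawyaw -3.4 x [-0.008  0.001 -1.   ] y [0.06  0.998 0.   ] q [-0.11  0.19  1.32 -0.    1.64 -0.05] F [-6.5  1.  -4.2] M [-0.03  1.23 -0.  ] w 30.4
knob px [314. 314.] 3135 [588.7  -6.4 200.2] min [576. -25. 181.] max [600.   5. 204.] [array([588.2, -10.4]), array([29.5, 23.3]), np.float64(87.3)] ray187 [588. -12. 190.]
px [247. 287.] medz 162.0 rayrect [array([576.8, 206.8]), array([59.8, 59.5]), np.float64(87.1)] depthrect [array([577.3, 205.8]), array([59.8, 58.5]), np.float64(87.0)]
px [225. 316.] medz 162.1 rayrect [array([581.5, 281.1]), array([59.6, 59.7]), np.float64(86.6)] depthrect [array([582.9, 280.5]), array([60.5, 59.8]), np.float64(87.1)]
```

Emit:
drive_tool(
  steps="0 0 0.2 0 0 0 32; 0 0 0.2 0 0 0 32; 0 0 0.2 0 0 0 32; 0 0 0 0 0 0 32; 0 0 0 0 0 0 32",
)

```text
t: 38.05
tcp_pos: [595.8, -10.6, 172.3]
tool_rot: [0.703, 0.021, 0.711, -0.021]
contact_force: [-9.9, 1.4, -3.0]
grip_width: 30.1
```

Run:
```python
from h import *
state()
c=cam('wrist'); knob(c)
c=cam('side');tubs(c,100,h=None)
```

```text
t 38.05 tcp [595.8 -10.6 172.3] jawyaw -3.4 x [-0.012  0.001 -1.   ] y [0.06  0.998 0.001] q [-0.11  0.21  1.3  -0.    1.65 -0.05] F [-9.9  1.4 -3. ] M [0.02 1.8  0.07] w 30.1
knob px [314. 312.] 3079 [593.4  -6.8 198.1] min [581. -26. 178.] max [605.   4. 202.] [array([592.9, -10.8]), array([29.7, 23.4]), np.float64(86.9)] ray187 [593. -11. 190.]
px [247. 287.] medz 164.1 rayrect [array([576.8, 206.8]), array([59.9, 59.6]), np.float64(87.0)] depthrect [array([577.7, 205.6]), array([60.1, 60.2]), np.float64(87.0)]
px [225. 315.] medz 164.2 rayrect [array([581.3, 281.1]), array([59.5, 59.8]), np.float64(86.6)] depthrect [array([581.9, 280.3]), array([60.6, 60.1]), np.float64(86.3)]
```

Emit:
drive_tool(
  steps="0 0 0.2 0 0 0 32; 0 0 0.2 0 0 0 32; 0 0 0 0 0 0 32; 0 0 0 0 0 0 32; 0 0 0 0 0 0 32",
)

```text
t: 38.78
tcp_pos: [595.9, -10.7, 172.1]
tool_rot: [0.699, 0.022, 0.714, -0.021]
contact_force: [-18.6, 1.5, 0.2]
grip_width: 30.7
```

Run:
```python
from h import *
state()
c=cam('wrist'); knob(c)
c=cam('side');tubs(c,100,h=None)
```

```text
t 38.77 tcp [595.9 -10.7 172.1] jawyaw -3.4 x [-0.021  0.002 -1.   ] y [0.06  0.998 0.   ] q [-0.11  0.21  1.29 -0.    1.66 -0.05] F [-18.6   1.5   0.2] M [0.13 3.51 0.03] w 30.7
knob px [314. 312.] 3065 [593.5  -6.8 198.1] min [580. -25. 179.] max [605.   4. 202.] [array([592.9, -10.6]), array([29.2, 23.5]), np.float64(85.7)] ray187 [593. -11. 190.]
px [247. 287.] medz 164.3 rayrect [array([576.9, 206.9]), array([59.9, 59.3]), np.float64(86.7)] depthrect [array([577.5, 206.6]), array([59.9, 59.1]), np.float64(86.9)]
px [225. 315.] medz 164.1 rayrect [array([581.5, 281.1]), array([59.6, 59.6]), np.float64(86.5)] depthrect [array([582.5, 280.5]), array([59.5, 59.3]), np.float64(86.6)]
```

Emit:
drive_tool(
  steps="0 0 0.1 0 0 0 32; 0 0 0 0 0 0 32; 0 0 -0.7 0 0 0 32; 0 0 -0.4 0 0 0 45; 0 0 0 0 0 0 50",
)

```text
t: 39.5
tcp_pos: [594.8, -10.9, 176.3]
tool_rot: [0.708, 0.021, 0.706, -0.021]
contact_force: [0.4, -0.4, -0.0]
grip_width: 45.5
```

Emit:
drive_tool(
  steps="0 0 0 0 0 0 50; -3 0 0 0 0 0 50; -4 0 0 0 0 0 50; -3 0 0 0 0 0 50; 0 0 0 0 0 0 50",
)

```text
t: 40.12
tcp_pos: [595.6, -11.0, 279.0]
tool_rot: [0.709, 0.021, 0.704, -0.021]
contact_force: [0.2, 0.7, -0.8]
grip_width: 47.0
```

Run:
```python
from h import *
state()
c=cam('side');tubs(c,100,h=None); knob(c)
cv2.imwrite('pics/s7.png',c['frame'])
c=cam('wrist');cv2.imwrite('pics/k7.png',c['frame']); knob(c)
```

```text
t 40.12 tcp [595.6 -11.  279. ] jawyaw -3.4 x [ 0.008 -0.001 -1.   ] y [ 0.06   0.998 -0.   ] q [-0.11  0.18  1.12  0.    1.83 -0.05] F [ 0.2  0.7 -0.8] M [-0.07  0.1  -0.01] w 47.0
px [247. 287.] medz 164.2 rayrect [array([576.9, 206.9]), array([59.9, 59.4]), np.float64(86.7)] depthrect [array([577.8, 206.1]), array([60.2, 59.7]), np.float64(88.0)]
px [225. 315.] medz 164.1 rayrect [array([581.5, 281.1]), array([59.6, 59.6]), np.float64(86.5)] depthrect [array([582. , 280.6]), array([60. , 59.7]), np.float64(87.9)]
knob px [292. 203.] 86 [588.9  -7.6 197.4] min [581. -24. 188.] max [599.   6. 201.] [array([590.1,  -9.1]), array([29.4, 17.2]), np.float64(88.7)] ray187 [593. -14. 190.]
knob px [318. 249.] 1177 [593.4  -8.7 198.4] min [582. -26. 182.] max [605.   4. 202.] [array([593.1, -11. ]), array([29.1, 22.9]), np.float64(87.1)] ray187 [593. -11. 190.]
```

View pics/s7.png

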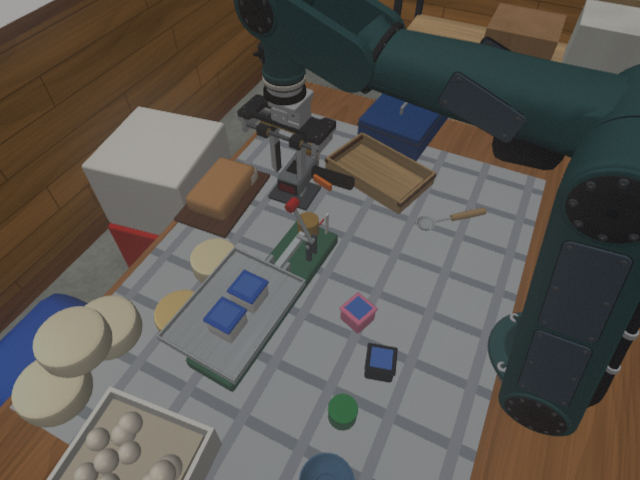

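Run:
```python
from h import *
for f in ['t1','side0','scene0']:
    c=load(f);P=cloud(c); hsv=cv2.cvtColor(c['frame'],cv2.COLOR_BGR2HSV).astype(int)
    H,S,V=hsv[...,0],hsv[...,1],hsv[...,2]; X,Y,Z=[P[...,i] for i in range(3)]
    for k,m in (('rim',(X>350)&(X<700)&(Y<-230)&(Y>-520)&(Z>38)&(Z<52)&(H<25)&(S>60)),('floor',(X>350)&(X<700)&(Y<-230)&(Y>-520)&(Z>2)&(Z<14)&(H<25)&(S>60))):
        for mm,ce,s in comps(m,250):
            p=P[mm]; print(f,k,ce.round(0),s[4],np.median(p,0).round(1),'rect',[np.round(x,1) for x in rect(p)])
goto([580,204,240],-3.4)
```

```text
t1 rim [463. 173.] 5561 [ 565.6 -409.1   45.3] rect [array([ 513.2, -384.7]), array([171.1, 272.4]), np.float64(72.9)]
t1 floor [446. 189.] 22319 [ 524.8 -389.8    7.1] rect [array([ 511.1, -386.8]), array([146.9, 259.3]), np.float64(72.7)]
side0 rim [382. 169.] 853 [ 496.5 -360.8   43.3] rect [array([ 511.7, -380.6]), array([170.8, 273.1]), np.float64(73.0)]
side0 floor [380. 170.] 2287 [ 513.4 -404.4    6.4] rect [array([ 518.8, -404.9]), array([126. , 243.3]), np.float64(72.8)]
scene0 rim [229. 395.] 1350 [ 520.8 -386.3   42.1] rect [array([ 516.4, -382.8]), array([166.3, 276.3]), np.float64(72.7)]
scene0 floor [228. 399.] 5749 [ 514.1 -378.     4.7] rect [array([ 507.7, -375.3]), array([147.6, 244.8]), np.float64(72.8)]
t 40.23 tcp [594.  -10.8 274.4] jawyaw -3.4 x [-0.001  0.    -1.   ] y [0.06  0.998 0.   ] q [-0.11  0.19  1.13  0.    1.83 -0.05] F [-0.  -0.1  0. ] M [-0.03  0.11 -0.04] w 46.9
shift tool cm [ 3.45 21.36 -2.68]
rotvec [-0.001 -0.001 -0.   ] ; after-turn-frame shift cm [ 3.44 21.36 -2.67]
```

Emit:
drive_tool(
  steps="0 4.3 -0.54 0 0 0 98; 0 4.3 -0.54 0 0 0 98; 0 4.3 -0.54 0 0 0 98; 0 4.3 -0.54 0 0 0 98; 3 4.16 -0.5 0 0 0 98",
)

```text
t: 40.85
tcp_pos: [580.5, 205.6, 245.4]
tool_rot: [0.708, 0.021, 0.706, -0.021]
contact_force: [0.3, 0.6, 0.0]
grip_width: 91.0
```

Emit:
drive_tool(
  steps="1 0 0 0 0 0 98; 0 0 0 0 0 0 98; 0 0 0 0 0 0 98; 0 0 0 0 0 0 98; 0 0 0 0 0 0 98",
)

```text
t: 41.48
tcp_pos: [580.6, 203.4, 236.4]
tool_rot: [0.707, 0.022, 0.706, -0.021]
contact_force: [-0.7, 0.6, -0.1]
grip_width: 92.3
```

Run:
```python
from h import *
c=cam('wrist'); tubs(c,100,h=None)
c=cam('side'); tubs(c,100,h=None)
goto([579.5,204,128],-3.4)
```

```text
px [319. 145.] medz 165.3 rayrect [array([584.4, 278.4]), array([60. , 60.3]), np.float64(86.5)] depthrect [array([587.2, 278.2]), array([60.8, 66.5]), np.float64(86.6)]
px [319. 251.] medz 165.3 rayrect [array([579.9, 205.2]), array([60.1, 60.4]), np.float64(86.5)] depthrect [array([582.2, 198.2]), array([73.1, 66.6]), np.float64(86.6)]
px [247. 287.] medz 164.2 rayrect [array([576.7, 206.8]), array([59.9, 59.6]), np.float64(87.0)] depthrect [array([577.5, 205.6]), array([60.4, 59. ]), np.float64(86.9)]
px [225. 315.] medz 164.0 rayrect [array([581.4, 281.1]), array([59.6, 59.8]), np.float64(86.6)] depthrect [array([582.4, 280. ]), array([60. , 59.5]), np.float64(86.9)]
t 41.58 tcp [580.4 203.6 236. ] jawyaw -3.5 x [ 0.001  0.    -1.   ] y [0.061 0.998 0.   ] q [0.25 0.23 1.15 0.   1.76 0.31] F [ 0.1 -0.1  0.3] M [-0.08  0.06  0.01] w 92.4
shift tool cm [10.8   0.03 -0.1 ]
rotvec [-0.001  0.001 -0.   ] ; after-turn-frame shift cm [10.8   0.03 -0.09]
```

Emit:
drive_tool(
  steps="4 0.1 -0.05 0 0 0 98; 4 0 0 0 0 0 98; 2 0 0 0 0 0 98; 0.8 0 0 0 0 0 98; 0 0 0 0 0 0 98",
  force=20,
)

```text
t: 42.2
tcp_pos: [579.8, 205.0, 127.6]
tool_rot: [0.707, 0.021, 0.707, -0.021]
contact_force: [-0.1, 0.3, 1.1]
grip_width: 92.2
```

Emit:
drive_tool(
  steps="0 0 0 0 0 0 75; 0 0 0 0 0 0 60; 0 0 0 0 0 0 50; 0 0 0 0 0 0 50; 0 0 0 0 0 0 50",
)

```text
t: 42.82
tcp_pos: [579.9, 205.1, 127.9]
tool_rot: [0.707, 0.021, 0.707, -0.021]
contact_force: [-0.3, 0.7, 1.8]
grip_width: 61.9
```

Run:
```python
from h import *
goto([579.5,204,128],-3.4)
```

```text
t 42.83 tcp [579.9 205.1 127.9] jawyaw -3.4 x [ 0.001  0.    -1.   ] y [0.06  0.998 0.   ] q [0.25 0.26 1.33 0.   1.55 0.31] F [-0.3  0.7  1.8] M [-0.05  0.17 -0.02] w 61.9
shift tool cm [-0.01 -0.12 -0.03]
rotvec [-0.001  0.001 -0.   ] ; after-turn-frame shift cm [-0.01 -0.12 -0.03]
```

Emit:
drive_tool(
  steps="-2 0 0 0 0 0 50; -4 0 0 0 0 0 50; -4 0 0 0 0 0 50; -3.2 0 0 0 0 0 50; 0 -4 0 0 0 0 50",
)

```text
t: 43.45
tcp_pos: [578.4, 166.9, 262.5]
tool_rot: [0.709, 0.02, 0.705, -0.019]
contact_force: [-0.4, -0.2, -2.1]
grip_width: 61.8
```

Run:
```python
from h import *
goto([547.4,-394.6,260],-107.1)
```

```text
t 43.45 tcp [578.4 166.9 262.5] jawyaw -3.2 x [ 0.006  0.002 -1.   ] y [0.056 0.998 0.002] q [0.19 0.2  1.14 0.   1.8  0.24] F [-0.4 -0.2 -2.1] M [-0.13 -0.04 -0.01] w 61.8
shift tool cm [ 1.200e-01 -5.624e+01  4.000e-02]
rotvec [ 1.813  0.002 -0.007] ; after-turn-frame shift cm [ 0.25 13.55 54.58]
```

Emit:
drive_tool(
  steps="0 -5.2 0 0 0 0 50; 0 -5.2 0 0 0 0 50; 0 -5.2 0 0 0 0 50; 0 -5.2 0 0 0 0 50; 0 -5.2 0 0 0 0 50",
)

```text
t: 44.08
tcp_pos: [561.1, -96.0, 258.5]
tool_rot: [0.706, 0.021, 0.707, -0.021]
contact_force: [0.3, -0.3, -1.7]
grip_width: 61.7
```

Emit:
drive_tool(
  steps="0 -5.2 0 0 0 0 50; 0 -5.2 0 0 0 0 50; 0 -5.2 0 0 0 0 50; 0 -5 0 0 0 0 50; 0 -5 0 0 0 0 50",
)

```text
t: 44.7
tcp_pos: [545.9, -351.5, 258.3]
tool_rot: [0.706, 0.022, 0.707, -0.021]
contact_force: [0.4, 0.7, -2.3]
grip_width: 61.6
```

Emit:
drive_tool(
  steps="0 0 0 0.18 0 0 50; 0 0 0 0.18 0 0 50; 0 0 0 0.18 0 0 50; 0 0 0 0.18 0 0 50; 0 0 0 0.18 0 0 50",
)

```text
t: 45.32
tcp_pos: [546.1, -349.8, 258.1]
tool_rot: [0.625, 0.329, 0.627, -0.328]
contact_force: [-0.4, -0.6, -2.5]
grip_width: 61.9
```

Emit:
drive_tool(
  steps="0 0 0 0.18 0 0 50; 0 0 0 0.18 0 0 50; 0 0 0 0.18 0 0 50; 0 0 0 0.18 0 0 50; 0 0 0 0.18 0 0 50",
)

```text
t: 45.95
tcp_pos: [546.1, -349.8, 258.2]
tool_rot: [-0.42, -0.568, -0.422, 0.568]
contact_force: [0.3, 0.1, -1.8]
grip_width: 61.7
```

Run:
```python
from h import *
goto([547.4,-394.6,160],-107.1)
c=cam('wrist'); cv2.imwrite('pics/c1.png',c['frame'])
c=cam('side'); tubs(c,100,h=None);cv2.imwrite('pics/c1s.png',c['frame'])
```

```text
t 45.95 tcp [ 546.1 -349.8  258.2] jawyaw -106.9 x [-0.002  0.001 -1.   ] y [ 0.957 -0.291 -0.002] q [-0.66  0.31  1.    0.    1.83  1.21] F [ 0.3  0.1 -1.8] M [-0.03  0.17 -0.01] w 61.7
shift tool cm [9.81 1.44 4.25]
rotvec [ 0.003 -0.001  0.002] ; after-turn-frame shift cm [9.82 1.44 4.24]
px [225. 315.] medz 164.3 rayrect [array([581.5, 281.2]), array([59.6, 59.5]), np.float64(86.8)] depthrect [array([582., 280.]), array([60.2, 59.2]), np.float64(86.3)]
```

View pics/c1.png

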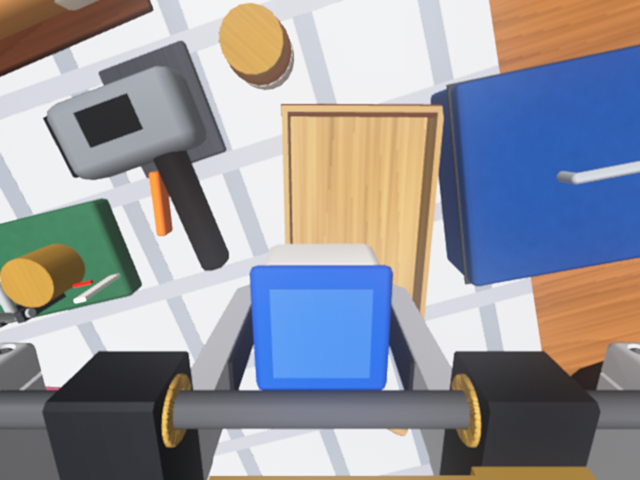

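Emit:
drive_tool(
  steps="1 1.4 4.3 0 0 0 50; 0 0 0 0 0 0 50; 5 0 0 0 0 0 50; 4 0 0 0 0 0 50; 0 0 0 0 0 0 50",
)

```text
t: 46.68
tcp_pos: [545.3, -392.7, 153.9]
tool_rot: [-0.419, -0.566, -0.427, 0.567]
contact_force: [-0.2, 0.3, -1.7]
grip_width: 61.8
```

Run:
```python
from h import *
goto([547.4,-394.6,19],-107.1)
```

```text
t 46.67 tcp [ 545.3 -392.7  153.9] jawyaw -106.5 x [-0.008  0.008 -1.   ] y [ 0.959 -0.283 -0.01 ] q [-0.71  0.38  1.12  0.    1.65  1.15] F [-0.2  0.3 -1.7] M [0.01 0.15 0.03] w 61.8
shift tool cm [13.49  0.38  0.19]
rotvec [ 0.011 -0.005  0.01 ] ; after-turn-frame shift cm [13.49  0.25  0.12]
```

Emit:
drive_tool(
  steps="4 0.25 0.12 0.01 0 0 50; 4 0 0 0 0 0 50; 3.5 0 0 0 0 0 50; 1 0 0 0 0 0 50; 0 0 0 0 0 0 50",
)

```text
t: 47.3
tcp_pos: [550.4, -397.4, 36.0]
tool_rot: [0.421, 0.569, 0.42, -0.569]
contact_force: [0.1, -0.8, -1.9]
grip_width: 61.7
```

Emit:
drive_tool(
  steps="0.4 0 0 0 0 0 50; 0.2 0 0 0 0 0 50; 0.1 0 0 0 0 0 50; 0 0 0 0 0 0 50; 0 0 0 0 0 0 50",
)

```text
t: 47.92
tcp_pos: [549.6, -397.1, 27.5]
tool_rot: [0.42, 0.569, 0.42, -0.569]
contact_force: [0.5, 0.2, -2.4]
grip_width: 61.8
```

Run:
```python
from h import *
goto([547.4,-394.6,19],-107.1)
```

```text
t 47.92 tcp [ 549.6 -397.1   27.5] jawyaw -107.1 x [ 0. -0. -1.] y [ 0.956 -0.295  0.   ] q [-0.71  0.46  1.27  0.    1.41  1.16] F [ 0.5  0.2 -2.4] M [ 0.02  0.15 -0.  ] w 61.8
shift tool cm [ 0.85 -0.28 -0.17]
rotvec [-0.001 -0.    -0.   ] ; after-turn-frame shift cm [ 0.85 -0.28 -0.17]
```

Emit:
drive_tool(
  steps="0.4 0 -0.15 0 0 0 50; 0.2 0 0 0 0 0 50; 0.15 0 0 0 0 0 50; 0 0 0 0 0 0 50; 0 0 0 0 0 0 50",
)

```text
t: 48.55
tcp_pos: [550.0, -395.4, 20.3]
tool_rot: [0.42, 0.569, 0.42, -0.569]
contact_force: [-2.3, 1.0, 2.2]
grip_width: 61.9
```

Emit:
drive_tool(
  steps="0.1 0 0 0 0 0 50; 0 0 0 0 0 0 50; 0 0 0 0 0 0 50; 0 0 0 0 0 0 50; 0 0 0 0 0 0 50",
)

```text
t: 49.18
tcp_pos: [550.0, -395.4, 20.2]
tool_rot: [0.42, 0.569, 0.42, -0.569]
contact_force: [-2.3, 2.9, 5.0]
grip_width: 61.9
```

Emit:
drive_tool(
  steps="-0.1 0 0 0 0 0 50; 0 0 0 0 0 0 72; 0 0 0 0 0 0 82; 0 0 0 0 0 0 82; 0 0 0 0 0 0 82",
)

```text
t: 49.8
tcp_pos: [550.0, -395.6, 19.7]
tool_rot: [0.42, 0.569, 0.42, -0.569]
contact_force: [0.3, -0.6, 0.3]
grip_width: 77.2
```

Emit:
drive_tool(
  steps="-3 0 0 0 0 0 82; -5 0 0 0 0 0 90; -5 0 0 0 0 0 98; -5 0 0 0 0 0 98; -5 0 0 0 0 0 98",
)

```text
t: 50.42
tcp_pos: [549.9, -395.5, 251.6]
tool_rot: [0.42, 0.569, 0.42, -0.569]
contact_force: [0.9, -0.8, -0.2]
grip_width: 92.2
```

Emit:
drive_tool(
  steps="0 0 0 -0.18 0 0 98; 0 0 0 -0.18 0 0 98; 0 0 0 -0.18 0 0 98; 0 0 0 -0.18 0 0 98; 0 0 0 -0.18 0 0 98",
)

```text
t: 51.05
tcp_pos: [550.0, -395.6, 249.8]
tool_rot: [0.627, 0.328, 0.627, -0.328]
contact_force: [-0.5, 0.7, 0.6]
grip_width: 92.2
```

Emit:
drive_tool(
  steps="0 0 0 -0.18 0 0 98; 0 0 0 -0.18 0 0 98; 0 0 0 -0.18 0 0 98; 0 0 0 -0.18 0 0 98; 0 0 0 -0.18 0 0 98",
)

```text
t: 51.68
tcp_pos: [550.1, -395.6, 249.8]
tool_rot: [0.707, 0.023, 0.707, -0.023]
contact_force: [0.2, 0.3, 0.3]
grip_width: 91.9
```

Run:
```python
from h import *
goto([584,278.5,255],-3.4)
c=cam('wrist'); cv2.imwrite('pics/c2.png',c['frame']); tubs(c,h=None)
c=cam('side'); tubs(c,30,h=None);cv2.imwrite('pics/c2s.png',c['frame'])
```

```text
t 51.67 tcp [ 550.1 -395.6  249.8] jawyaw -3.7 x [ 0.  0. -1.] y [0.064 0.998 0.   ] q [-0.71  0.38  0.93  0.    1.83 -0.64] F [0.2 0.3 0.3] M [-0.08  0.07 -0.01] w 91.9
shift tool cm [-0.52 67.49 -0.92]
rotvec [-0.005  0.    -0.   ] ; after-turn-frame shift cm [-0.52 67.49 -0.61]
px [320. 217.] medz 57.5 rayrect [array([ 549.6, -394.5]), array([60.1, 59.8]), np.float64(73.0)] depthrect [array([ 549.6, -395. ]), array([60. , 60.3]), np.float64(73.1)]
px [310. 300.] medz 48.8 rayrect [array([ 540.2, -490.6]), array([ 15.5, 183.7]), np.float64(84.2)] depthrect [array([ 538.5, -491.9]), array([  2.6, 183.6]), np.float64(84.1)]
px [311. 350.] medz 90.9 rayrect [array([ 530.2, -529.5]), array([ 98. , 196.7]), np.float64(86.4)] depthrect [array([ 530. , -534.3]), array([ 91.8, 196.9]), np.float64(85.8)]
px [262. 453.] medz 91.0 rayrect [array([ 464.7, -665.3]), array([73.5, 93.4]), np.float64(86.4)] depthrect [array([ 465. , -665.2]), array([76.9, 94.1]), np.float64(85.6)]
px [351. 451.] medz 90.9 rayrect [array([ 568.7, -668.1]), array([65.8, 92.5]), np.float64(86.4)] depthrect [array([ 5
[... 210 characters left out ...]
, np.float64(84.1)]
px [370. 156.] medz 56.4 rayrect [array([ 547.2, -390. ]), array([61.7, 58.9]), np.float64(73.4)] depthrect [array([ 547.9, -393.4]), array([63. , 58.8]), np.float64(74.0)]
px [225. 315.] medz 164.5 rayrect [array([581.4, 281.3]), array([59.6, 59.5]), np.float64(86.8)] depthrect [array([582. , 280.5]), array([59.2, 59.3]), np.float64(87.1)]
px [358. 307.] medz 50.9 rayrect [array([381.8,  87. ]), array([39.4, 40.5]), np.float64(69.3)] depthrect [array([382.2,  86.9]), array([39.7, 41.2]), np.float64(69.8)]
px [381. 358.] medz 50.8 rayrect [array([294.5, 175.9]), array([43.1, 43.1]), np.float64(15.4)] depthrect [array([294.6, 175.8]), array([42.9, 43.8]), np.float64(15.5)]
```

View pics/c2s.png

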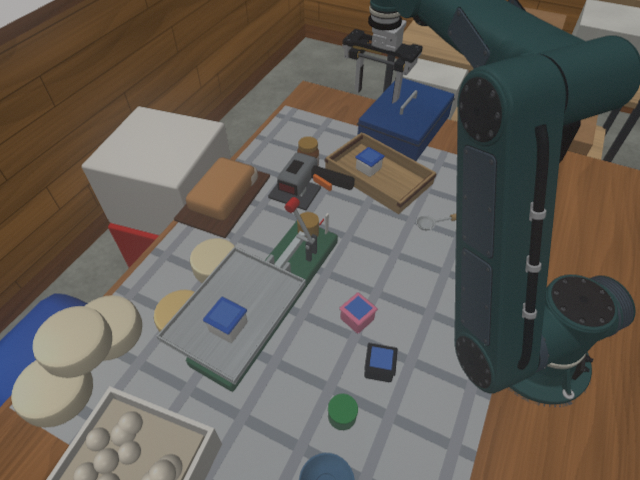

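Emit:
drive_tool(
  steps="0 4.9 -0.07 0 0 0 98; 0 4.9 -0.07 0 0 0 98; 0 4.9 -0.07 0 0 0 98; 0 4.9 -0.07 0 0 0 98; 0 4.9 -0.07 0 0 0 98",
)

```text
t: 52.4
tcp_pos: [563.6, -149.4, 250.1]
tool_rot: [0.707, 0.026, 0.706, -0.026]
contact_force: [1.0, 0.3, 0.6]
grip_width: 92.4
```

Emit:
drive_tool(
  steps="0 4.9 -0.07 0 0 0 98; 0 4.9 -0.07 0 0 0 98; 0 4.9 -0.07 0 0 0 98; 0 4.9 -0.07 0 0 0 98; 0 4.9 -0.07 0 0 0 98",
)

```text
t: 53.02
tcp_pos: [577.2, 95.3, 250.1]
tool_rot: [0.707, 0.026, 0.706, -0.026]
contact_force: [1.3, 0.2, -0.6]
grip_width: 92.2
```

Emit:
drive_tool(
  steps="0 4.6 -0.07 0 0 0 98; 0 4.6 -0.07 0 0 0 98; 0 4.6 -0.07 0 0 0 98; 0 4.6 -0.07 0 0 0 98; 0 0 0 -0.005 0 0 98",
)

```text
t: 53.65
tcp_pos: [586.8, 280.4, 249.0]
tool_rot: [0.706, 0.022, 0.707, -0.022]
contact_force: [-0.3, 0.2, 0.3]
grip_width: 92.2
```

Run:
```python
from h import *
goto([584.2,278,128],-3.4)
c=cam('wrist'); tubs(c,100,h=None)
```

```text
t 53.65 tcp [586.8 280.4 249. ] jawyaw -3.6 x [-0.001  0.    -1.   ] y [0.063 0.998 0.   ] q [0.36 0.31 1.02 0.   1.81 0.42] F [-0.3  0.2  0.3] M [-0.06  0.04 -0.03] w 92.2
shift tool cm [12.1  -0.26 -0.23]
rotvec [-0.004 -0.001 -0.   ] ; after-turn-frame shift cm [12.1  -0.26 -0.24]
px [318. 249.] medz 165.5 rayrect [array([584.6, 280. ]), array([59.6, 60.2]), np.float64(86.4)] depthrect [array([586.9, 275.4]), array([67.9, 65.7]), np.float64(86.5)]
```

Emit:
drive_tool(
  steps="4 -0.2 -0.23 -0.003 0 0 98; 4 0 0 0 0 0 98; 3 0 0 0 0 0 98; 1.1 0 0 0 0 0 98; 0 0 0 0 0 0 98",
  force=20,
)

```text
t: 54.32
tcp_pos: [585.0, 274.5, 128.9]
tool_rot: [0.707, 0.022, 0.707, -0.023]
contact_force: [-0.0, -0.2, 0.7]
grip_width: 92.0
```

Emit:
drive_tool(
  steps="0 0 0 0 0 0 75; 0 0 0 0 0 0 60; 0 0 0 0 0 0 50; 0 0 0 0 0 0 50; 0 0 0 0 0 0 50",
)

```text
t: 54.95
tcp_pos: [584.9, 275.8, 129.7]
tool_rot: [0.707, 0.022, 0.707, -0.022]
contact_force: [-2.1, -0.7, 3.4]
grip_width: 61.5
```

Run:
```python
from h import *
goto([584.2,278.5,128],-3.4)
```

```text
t 54.95 tcp [584.9 275.8 129.7] jawyaw -3.5 x [ 0.  0. -1.] y [0.062 0.998 0.001] q [0.35 0.33 1.24 0.   1.58 0.41] F [-2.1 -0.7  3.4] M [-0.06  0.35  0.04] w 61.5
shift tool cm [ 0.17  0.26 -0.09]
rotvec [-0.002  0.    -0.001] ; after-turn-frame shift cm [ 0.17  0.26 -0.08]
```

Emit:
drive_tool(
  steps="-2 0 0 0 0 0 50; -4 0 0 0 0 0 50; -4 0 0 0 0 0 50; -3.2 0 0 0 0 0 50; 0 -4 -0.3 0 0 0 50",
)

```text
t: 55.58
tcp_pos: [580.7, 237.7, 263.4]
tool_rot: [0.709, 0.021, 0.705, -0.02]
contact_force: [0.7, -1.2, -1.9]
grip_width: 62.2
```

Run:
```python
from h import *
goto([476,-372.5,260],-107.1)
```

```text
t 55.58 tcp [580.7 237.7 263.4] jawyaw -3.3 x [ 0.005  0.002 -1.   ] y [0.058 0.998 0.003] q [0.3  0.26 1.06 0.   1.82 0.36] F [ 0.7 -1.2 -1.9] M [-0.13  0.06 -0.03] w 62.2
shift tool cm [  0.15 -61.53  -6.9 ]
rotvec [ 1.811e+00  1.000e-03 -7.000e-03] ; after-turn-frame shift cm [ 0.34  7.94 61.4 ]
```

Emit:
drive_tool(
  steps="0 -5.1 -0.57 0 0 0 50; 0 -5.1 -0.57 0 0 0 50; 0 -5.1 -0.57 0 0 0 50; 0 -5.1 -0.57 0 0 0 50; 0 -5.1 -0.57 0 0 0 50",
)

```text
t: 56.2
tcp_pos: [534.6, -18.5, 259.8]
tool_rot: [0.706, 0.022, 0.707, -0.022]
contact_force: [1.2, -0.7, -2.1]
grip_width: 62.1
```

Emit:
drive_tool(
  steps="0 -5.1 -0.57 0 0 0 50; 0 -5.1 -0.57 0 0 0 50; 0 -5.1 -0.57 0 0 0 50; 0 -5.1 -0.57 0 0 0 50; 0 -5.1 -0.57 0 0 0 50",
)

```text
t: 56.82
tcp_pos: [490.3, -271.2, 259.8]
tool_rot: [0.706, 0.022, 0.707, -0.022]
contact_force: [-0.3, -0.3, -1.7]
grip_width: 62.2
```

Emit:
drive_tool(
  steps="0 -5.1 -0.57 0 0 0 50; 0 -5 -0.57 0.18 0 0 50; 0 0 0 0.18 0 0 50; 0 0 0 0.18 0 0 50; 0 0 0 0.18 0 0 50",
)

```text
t: 57.45
tcp_pos: [473.0, -370.0, 259.4]
tool_rot: [0.652, 0.272, 0.654, -0.271]
contact_force: [-0.1, 0.0, -2.3]
grip_width: 61.6
```

Emit:
drive_tool(
  steps="0 0 0 0.18 0 0 50; 0 0 0 0.18 0 0 50; 0 0 0 0.18 0 0 50; 0 0 0 0.18 0 0 50; 0 0 0 0.18 0 0 50",
)

```text
t: 58.08
tcp_pos: [473.1, -369.7, 259.5]
tool_rot: [-0.469, -0.528, -0.471, 0.529]
contact_force: [-0.1, 0.4, -2.1]
grip_width: 61.5
```

Emit:
drive_tool(
  steps="0 0 0 0.18 0 0 50; 0 0 0 0.01 0 0 50; 0 0 0 0 0 0 50; 0 0 0 0 0 0 50; 0 0 0 0 0 0 50",
)

```text
t: 58.7
tcp_pos: [473.3, -369.8, 260.9]
tool_rot: [0.42, 0.569, 0.42, -0.569]
contact_force: [-0.4, 0.4, -1.7]
grip_width: 61.9
```

Run:
```python
from h import *
goto([476,-372.5,22],-107.1)
c=cam('wrist'); cv2.imwrite('pics/c3.png',c['frame']); tubs(c,h=None)
```

```text
t 58.7 tcp [ 473.3 -369.8  260.9] jawyaw -107.2 x [ 0.  0. -1.] y [ 0.955 -0.296 -0.   ] q [-0.76  0.2   1.14  0.    1.81  1.11] F [-0.4  0.4 -1.7] M [0.04 0.2  0.08] w 61.9
shift tool cm [23.89  0.33  0.18]
rotvec [-0.002 -0.     0.   ] ; after-turn-frame shift cm [23.89  0.33  0.18]
px [526. 102.] medz 91.0 rayrect [array([ 525.3, -584.4]), array([195.4, 194.8]), np.float64(84.2)] depthrect [array([ 525.2, -586.3]), array([193.7, 196.8]), np.float64(84.2)]
px [323. 138.] medz 57.5 rayrect [array([ 549.5, -395.5]), array([59.8, 59.3]), np.float64(72.8)] depthrect [array([ 549.5, -395.5]), array([60. , 59.9]), np.float64(72.9)]
```

View pics/c3.png

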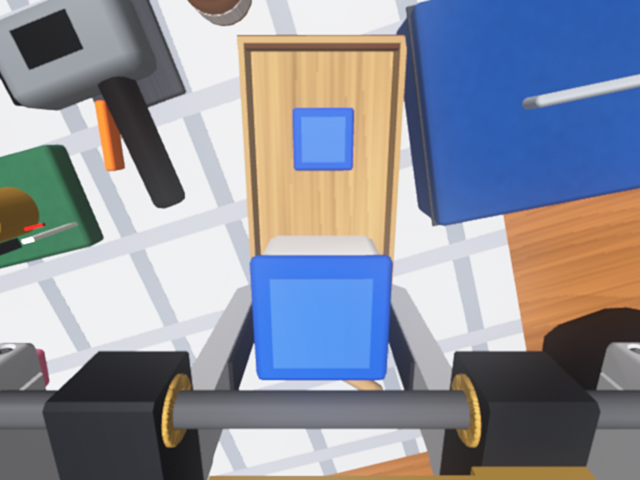

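Emit:
drive_tool(
  steps="5 0.3 0.2 0 0 0 50; 5 0 0 0 0 0 50; 5 0 0 0 0 0 50; 4.5 0 0 0 0 0 50; 3 0 0 0 0 0 50",
)

```text
t: 59.38
tcp_pos: [474.5, -371.5, 33.0]
tool_rot: [-0.418, -0.569, -0.421, 0.569]
contact_force: [0.4, 0.9, -1.8]
grip_width: 61.8
```

Emit:
drive_tool(
  steps="0.4 0 0 0 0 0 50; 0.2 0 0 0 0 0 50; 0 0 0 0 0 0 50; 0 0 0 0 0 0 50; 0 0 0 0 0 0 50",
)

```text
t: 60.0
tcp_pos: [476.1, -372.9, 30.9]
tool_rot: [0.42, 0.57, 0.419, -0.569]
contact_force: [-0.4, 0.8, -2.4]
grip_width: 61.6
```

Run:
```python
from h import *
goto([476,-372.5,21],-107.1)
```

```text
t 60.0 tcp [ 476.1 -372.9   30.9] jawyaw -107.3 x [ 0.001 -0.001 -1.   ] y [ 0.955 -0.297  0.002] q [-0.76  0.3   1.48  0.    1.36  1.11] F [-0.4  0.8 -2.4] M [ 0.02  0.1  -0.01] w 61.6
shift tool cm [ 0.99 -0.02 -0.04]
rotvec [-0.003  0.001 -0.002] ; after-turn-frame shift cm [ 0.99 -0.02 -0.04]
```

Emit:
drive_tool(
  steps="0.4 0 0 0 0 0 50; 0.3 0 0 0 0 0 50; 0.15 0 0 0 0 0 50; 0 0 0 0 0 0 50; 0 0 0 0 0 0 50",
)

```text
t: 60.62
tcp_pos: [475.5, -372.4, 21.9]
tool_rot: [-0.419, -0.569, -0.419, 0.569]
contact_force: [-2.5, 3.2, 2.6]
grip_width: 62.0
```

Emit:
drive_tool(
  steps="0.1 0 0 0 0 0 50; 0.05 0 0 0 0 0 50; 0 0 0 0 0 0 50; 0 0 0 0 0 0 50; 0 0 0 0 0 0 50",
)

```text
t: 61.25
tcp_pos: [475.5, -372.4, 21.8]
tool_rot: [-0.419, -0.569, -0.419, 0.569]
contact_force: [-4.8, 4.2, 9.1]
grip_width: 61.8
```

On the crate floor. I'll release and rise.

Emit:
drive_tool(
  steps="-0.15 0 0 0 0 0 50; 0 0 0 0 0 0 72; 0 0 0 0 0 0 82; 0 0 0 0 0 0 82; 0 0 0 0 0 0 82",
)

```text
t: 61.88
tcp_pos: [475.7, -372.6, 21.2]
tool_rot: [0.419, 0.569, 0.419, -0.569]
contact_force: [-0.0, -0.7, 0.1]
grip_width: 77.1
```

Emit:
drive_tool(
  steps="-3 0 0 0 0 0 82; -5 0 0 0 0 0 90; -5 0 0 0 0 0 90; -5 0 0 0 0 0 90; -5 0 0 0 0 0 90",
)

```text
t: 62.5
tcp_pos: [475.5, -372.4, 253.1]
tool_rot: [0.419, 0.569, 0.419, -0.569]
contact_force: [-0.2, -0.4, 0.7]
grip_width: 84.1
```

Emit:
drive_tool(
  steps="0 -4 0 0 0 0 90; 0 -4 0 0 0 0 90; 0 0 0 0 0 0 90; 0 0 0 0 0 0 90; 0 0 0 0 0 0 90",
)

```text
t: 63.12
tcp_pos: [400.0, -349.1, 251.1]
tool_rot: [0.419, 0.569, 0.42, -0.569]
contact_force: [0.1, -0.2, 0.5]
grip_width: 84.7
```

Run:
```python
from h import *
state()
c=cam('wrist'); cv2.imwrite('pics/f1.png',c['frame']); tubs(c,h=None)
c=cam('side'); tubs(c,30,h=None);knob(c);cv2.imwrite('pics/f2.png',c['frame'])
c=cam('scene'); knob(c);cv2.imwrite('pics/f3.png',c['frame'])
```

```text
t 63.12 tcp [ 400.  -349.1  251.1] jawyaw -107.2 x [ 0.  0. -1.] y [ 0.955 -0.296 -0.   ] q [-0.82  0.04  1.33  0.    1.77  1.05] F [ 0.1 -0.2  0.5] M [0.03 0.17 0.04] w 84.7
px [534.  64.] medz 90.9 rayrect [array([ 486.6, -569.7]), array([168.3, 118.2]), np.float64(84.1)] depthrect [array([ 486.8, -570.8]), array([168.9, 119.4]), np.float64(84.1)]
px [321.  54.] medz 57.5 rayrect [array([ 548.5, -395.2]), array([59.9, 60.4]), np.float64(73.0)] depthrect [array([ 549.2, -395.4]), array([60.3, 61.7]), np.float64(73.0)]
px [321. 136.] medz 57.5 rayrect [array([ 479. , -373.7]), array([59.8, 58.5]), np.float64(72.8)] depthrect [array([ 479. , -373.7]), array([60.2, 59. ]), np.float64(72.9)]
px [398. 112.] medz 90.1 rayrect [array([ 519.9, -622.8]), array([274.4, 190.4]), np.float64(84.6)] depthrect [array([ 520.3, -622.5]), array([275.6, 191.9]), np.float64(84.8)]
px [370. 156.] medz 56.4 rayrect [array([ 547.2, -390.1]), array([61.7, 59. ]), np.float64(73.4)] depthrect [array([ 547.3, -394.6]), array([64.5, 59.9]), np.float64(72.3)]
px [390. 168.] medz 56.5 rayrect [array([ 477. , -368.4]), array([61.8, 58.9]), np.float64(72.4)] depthrect [array([ 476.4, -371.9]), array([62.8, 58.5]), np.float64(71.8)]
px [358. 307.] medz 50.8 rayrect [array([381.8,  86.9]), array([39.4, 40.5]), np.float64(69.3)] depthrect [array([381.9,  87.1]), array([41.3, 40.6]), np.float64(68.0)]
px [381. 358.] medz 50.7 rayrect [array([294.6, 176. ]), array([42.9, 43.3]), np.float64(15.8)] depthrect [array([294.4, 175.9]), array([43. , 44.1]), np.float64(14.4)]
knob px [292. 202.] 71 [590.5  -7.2 197.8] min [581. -24. 193.] max [600.   5. 202.] [array([589. ,  -8.9]), array([28.5, 17. ]), np.float64(79.9)] ray187 [594. -14. 190.]
```

View pics/f1.png

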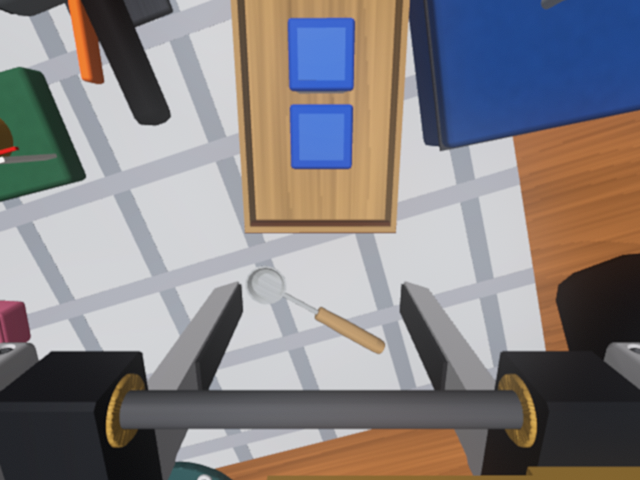

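View pics/f2.png

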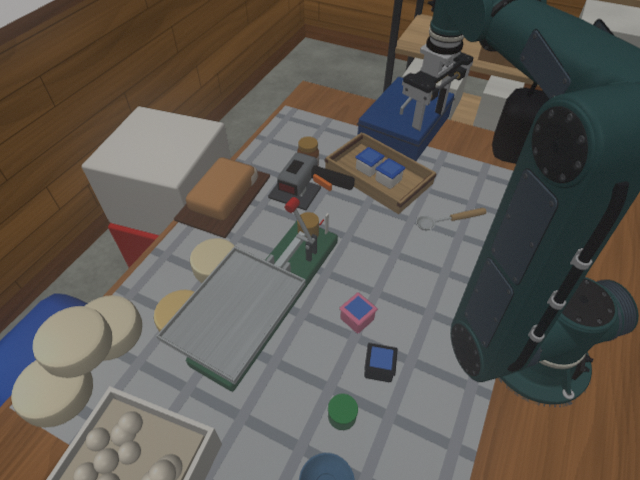

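View pics/f3.png

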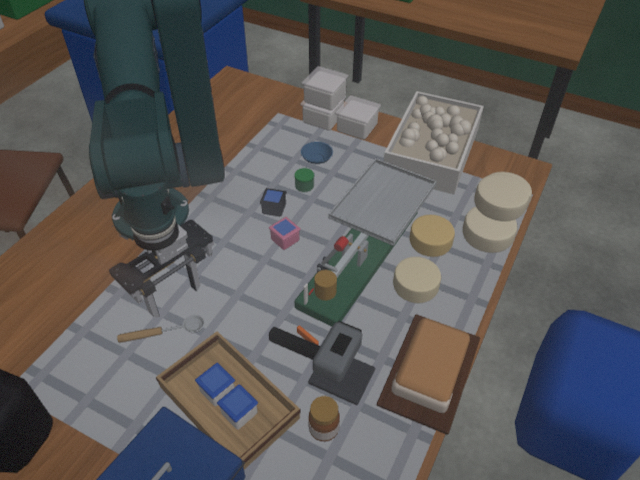

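Both tubs stand in the crate at wrist (321,54) and (321,136). The pan is empty, the lever is at its arrested stop, the trigger has sprung back and the bystanders haven't moved. I'll hand it in.

```bash
python3 -c "
from h import *
print(ctrl.job_done())"
```

```text
the job is handed in; nothing more can be done
None
```

The weighing job is done and handed in at about 63 s. One point could count against it: the arrest lever was probably not quite on its hard stop while I loaded the pan.

**What I did:** Only two order tubs were there. I stood both side by side on the pan with a 20 N grip and pulled the lever to its release stop. At the stop it read 29 N with no more travel. The tub tops sank about 8 mm and stayed steady. I then squeezed the trigger fully home: jaw width was 36.4 mm and the blade lay flat on the grip. I held it over a second and it sprang back. After that I pushed the lever to its arrested stop and moved both tubs into the crate.

**Last checks:**
- **Tubs:** both are upright and square in the crate, about 11 mm apart, with tops near 56 mm (6 mm floor plus 50 mm tub).
- **Scale and scanner:** the lever knob is at x ≈ 593 mm, where the arrested stop should be (592 mm). The pan is empty and the trigger is released.
- **Everything else:** the look-alikes measured where they were, and the other items look unmoved. I saw no tub knocked aside.

**What disagreed:** At the start the knob stood about 5–6 mm (about 0.06 rad) short of where its arrested stop should be. The pan gave about 3 mm under the tubs while I loaded it. I only noticed after releasing the beam, so I did not correct it before loading. I did not repeat the weighing, because that would have logged the weight twice.

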